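Lock the reagent safe and take the key out

ROBOT

A 6-joint arm with a two-finger parallel gripper is mounted at the origin on a cart in front of the work surface, level with it; the furniture and walls round the work are solid. World frame = base frame: x ahead of the robot, y to its left, z up, the work surface at z = 0. Lengths are in mm, angles in rad, forces in N, time in s.
With the tool pointing down it reaches from about 275 to 750 mm from the base axis. Payload 10.2 kg.
Tool frame: the origin (TCP) lies at the very end of the fingers, on their centre line; the grasp point (between the pads) lies 19 mm behind it; z points along the fingers, y is the direction in which the jaws open and shut (so a half turn about z gives the same grasp; the last joint's range is limited). The gripper opens to 88 mm and grips with 3 to 60 N. Pads are 18 mm wide; open, the fingers measure 123 mm over their backs; the gripper's body (75 mm by 187 mm) begins 45 mm behind the grasp point.
Start: joints at [1.045, 0.313, 1.498, -0, 1.331, -0.223], TCP at [156.565, 501.117, 238.72] pointing down, gripper open.
Joint ranges: [-2.94, 2.94], [-0.97, 2.17], [0.19, 2.56], [-1.23, 4.37], [0.02, 3.11], [-2.88, 2.88]. Speed limits (rad/s): [2.39, 2.39, 3.01, 3.14, 3.14, 3.14].

INTERFACE

Orientations are given as a rotation vector (axis times angle).
In Python, from cell import get_state, eyes, env gives the robot as it stands.
- The arm moves only by the shell command python3 -m inch 'ROWS' [OPENING] [FORCE]. ROWS is text: rows parted by semicolons, each of 4 numbers parted by spaces: the shift along the world's x, y, z in units of 30 mm (1.0 is 30 mm), then the turn about the world's z in units of 5 degrees (1.0 is 5 degrees). In form: dx dy dz turn; .... A call has 1 to 8 rows; each row is the pose to reach, as a shift and turn from the pose commanded when the call began; what a row does not reach only later rows make up. A row lasts 1/10 s, in which the tool goes at most 50 mm and 8.59 degrees, less where a joint would pass 70% of its speed; a pose out of reach is approached as far as the arm can. A call with a gripper value outside its range is refused whole. OPENING is the opening, from 0 (shut) to 1 (fully open), set as the call begins (- or left out, the last holds). The fingers move at their own pace and stop on an object; FORCE is the grip in N (left out, the last holds). Time passes only in rows, so rows that repeat a pose let the fingers close. It gives the time, the measured TCP pose, the force and the opening at its end, in the units of the state.
- get_state(): the state, without advancing time (a new reading comes with each control period).
- eyes.read_camera(name): name is "scene" or "top" or "wrist"; returns the picture (384x512x3 uint8, red, green, blue); there is no depth.
- eyes.get_calibration(name): a dict with "mtx" (3x3 intrinsics, pixels), "cam_to_world" (4x4, takes a point from camera to world coordinates); the wrist camera has in their place "tool_from_camera" (4x4, takes a point from camera to tool coordinates, whose origin is the TCP and whose axes are the flange's). Camera axes: x right, y down, z forward; pixel columns grow to the right and rows downward; lengths in mm; the calibration is good to about 2 mm. The wrist camera is an equidistant fisheye: a pixel r from the principal point sees the ray r / f radians off the axis. A picture is of the moment at which its call begins: read the wrist's pose just before it. get_calibration takes no time and is no camera call.
- env.sign_off(): hands the job in, once; it reports no verdict.
The state is a dict: "time": time; "joints": joint angles; "joint_vel": joint speeds; "tau": joint torques, N m; "ee_pos": TCP position; "eef_rot": TCP orientation; "contact_force": force on the tool from outside, world axes, zero at the start; "moment": the same for the moment, N m; "width": opening from 0.0 (shut) to 1.0 (fully open).
Only numpy, scipy, OpenCV 4.12 (cv2) and the standard library are available. Lean on these libraries where they do the work, as an engineer would, in place of code of your own. Each camera call takes 0.05 s, during which the arm holds its last target.

TASK

Lock the reagent safe: take the red-headed key from its stand, feel for the keyway and push it fully home in the lock on the safe's lid, and turn it clockwise (seen from above) to the firm stop, so that the brass bolt is shot fully home into the keeper. Turn the key back to the position where it entered, the only one where it comes out, draw it straight up out of the lock and stand it back in its stand. Be gentle with the lock (feel for its stops, never force the key), and leave the other things on the bench where they are.

Things in the scene. Friction and masses are not known exactly. Their poses are not given: they have to be found in the camera images.
- key_bow (a point): Centre of the loose key's head, where to grip it: a red plastic disc standing on edge, 34 mm in diameter, 10 mm thick, flat faces toward the key's y and -y axes; z points up, away from the key's tip. The underside of the steel collar (21 mm diameter, 3 mm thick) is 27 mm below this point; the neck between is 14 x 9 mm. About 40 g.
- key: The same key, same axes; origin on its axis at the collar's underside. Below the collar is a blade 4 mm thick (along y) with its lower edges rounded by 1 mm, 24 mm deep: along x it spans -5 to +5 mm for the first 11 mm, then -5 to +18 mm down to its end (the bit, a flag to +x).
- stand_mouth (a point): Centre of the mouth of the key's stand, on top of a fixed grey block 57 x 50 mm, 36 mm high, z up. The key's axis stands here, collar resting on the block, key x about along this point's x. The pocket is roomy: -9 to +22 mm in x, 10 mm wide in y, open down to the bench.
- lock_mouth (a point): Centre of the fixed lock's face, on its turning axis, z up, 100 mm above the bench: a round steel case, 56 mm across, 30 mm high. Keyway (in brass plug and face plate, 8 mm thick): -5.8 to +20 mm along the key's x, 5.6 to 6 mm wide. The cylinder is set crooked in its case: the keyway points up to 17 degrees either way off this x axis, unmeasured; feel for it.
- safe: Fixed grey steel safe with blue lid, 180 x 220 mm, 70 mm high without the lock; origin at the centre of its underside, lock axis 20 mm toward +y; axes as lock_mouth. It and its lock bear 40 N of contact in all (about 0.25 N m at the stop). Once turned, the key is caught under the face plate; it comes out only at its entry angle (within about 3 degrees). Home: collar on the face, bit 3 mm under the plate.
- bolt (a joint): Travel (m) of the brass bolt, 12 x 8 mm, from the lock case into the dark keeper on the safe's -y side: 0 drawn back, 0.006 home. 4 N friction; stays where left, also when the key turns back. Turned clockwise the key moves freely, then pushes the bolt, and stops firmly when it is home: 25 to 85 degrees from entry, different each time, hidden inside.
- amber_bottle: Small brown glass bottle, 44 mm in diameter, 78 mm high, loose bystander; origin at the centre of its underside.
- cup: Small grey sample cup, 38 mm in diameter, 37 mm high, loose bystander; origin at the centre of its underside.
- tin: Open steel tin, 70 mm in diameter, 33 mm high, loose bystander; origin at the centre of its underside.
There are look-alikes about, which are no part of the job. Leave any green or purple look-alike of the part that bears stand_mouth alone.

How it is judged:
By the outcome, as a careful person would: the job done as asked, in the order asked, and still so for the second after the job is handed in, with the robot touching nothing.
It also fails if it takes over 72 s, if anything falls off the work surface, if the arm or the gripper's body presses on something with over 40 N, if the wrist force passes 120 N, or if a joint passes its speed limit or range.

## Working session

There is one attempt and no reset: what is moved stays moved. The work goes in short steps, Python scripts to look and compute and a shell command to move; the robot and the scene stay as the last step left them, time stands still between calls to the robot, and variables do not carry over. Pictures are saved under pics/ and viewed, and the job is handed in when it is done.

```bash
ls; mkdir -p pics; python3 - <<'E'
from cell import get_state, eyes, env
import cv2, numpy as np
s=get_state(); print(s)
for n in ("scene","top","wrist"):
    im=eyes.read_camera(n); cv2.imwrite(f"pics/{n}0.png",im[:,:,::-1])
    c=eyes.get_calibration(n); print(n,{k:np.round(v,4).tolist() if hasattr(v,'shape') or isinstance(v,list) else v for k,v in c.items()})
E
```

```text
pics
{'time': 0.0, 'joints': array([ 1.04458253e+00,  3.13432274e-01,  1.49839160e+00, -2.41054371e-05,
        1.33104101e+00, -2.23415468e-01]), 'joint_vel': array([-4.65258454e-04,  2.93481667e-04,  6.94370147e-04,  1.51035352e-04,
        2.83579139e-05,  7.28156922e-04]), 'tau': array([ 9.86464765e-04, -4.02205396e+01, -2.52272594e+01,  6.95055840e-02,
        3.52431333e-02, -1.60850263e-04]), 'ee_pos': array([156.45111828, 500.89262771, 238.18727144]), 'eef_rot': array([-4.73743566e-01, -3.10521795e+00,  1.87287767e-03]), 'contact_force': array([ 0.25870995, -0.98111416,  0.06183072]), 'moment': array([-0.01518623,  0.00559938,  0.03041954]), 'width': 0.9994984053632737}
scene {'mtx': [[414.3292, 0.0, 258.3995], [0.0, 414.3292, 191.9474], [0.0, 0.0, 1.0]], 'cam_to_world': [[0.7842, -0.2463, 0.5695, 8.2227], [-0.6205, -0.322, 0.7151, -403.2447], [0.0073, -0.9141, -0.4053, 453.7192], [0.0, 0.0, 0.0, 1.0]]}
top {'mtx': [[431.9302, 0.0, 259.5541], [0.0, 431.9302, 191.6769], [0.0, 0.0, 1.0]], 'cam_to_world': [[-0.0259, -0.9957, 0.0894, 411.8682], [-0.9996, 0.0247, -0.0138, 249.7359], [0.0115, -0.0897, -0.9959, 1066.8014], [0.0, 0.0, 0.0, 1.0]]}
wrist {'mtx': [[297.3186, 0.0, 265.3388], [0.0, 297.3186, 189.6495], [0.0, 0.0, 1.0]], 'tool_from_camera': [[-0.0009, -0.9465, -0.3228, 84.4358], [1.0, -0.0009, -0.0002, -0.8312], [-0.0001, -0.3228, 0.9465, -145.5303], [0.0, 0.0, 0.0, 1.0]]}
```

View pics/scene0.png

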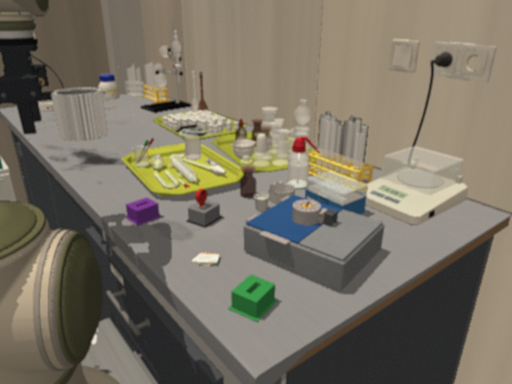

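View pics/top0.png

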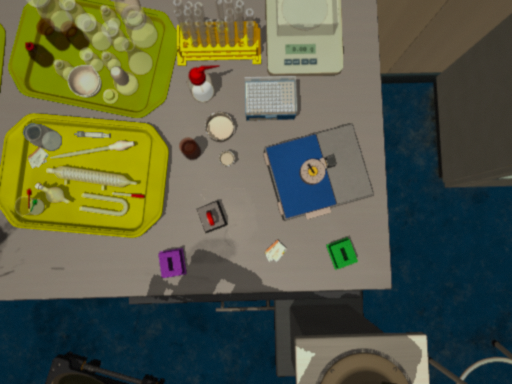

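View pics/wrist0.png

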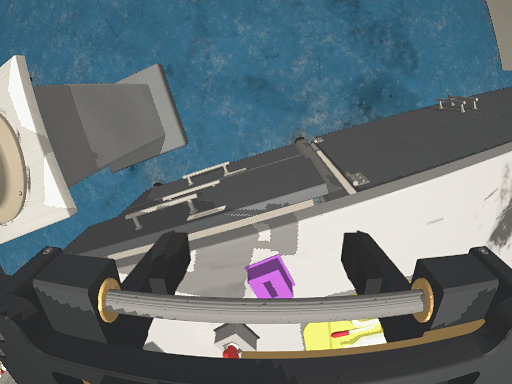

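The scene and top pictures show the grey stand with the red key near top-camera pixel (211,216). The lock is at about (313,170), with purple and green decoys. I'll enlarge both spots.

```bash
cat > h.py <<'E'
from cell import get_state, eyes, env
import cv2, numpy as np
from scipy.spatial.transform import Rotation as R
def ray(name,u,v,z,s=None):
    c=eyes.get_calibration(name);m=c['mtx']
    x=(u-m[0][2])/m[0][0];y=(v-m[1][2])/m[1][1]
    if name=='wrist':
        th=np.hypot(x,y);d=np.array([x/th*np.sin(th),y/th*np.sin(th),np.cos(th)]) if th>0 else np.array([0,0,1.])
        T=np.eye(4);T[:3,:3]=R.from_rotvec(s['eef_rot']).as_matrix();T[:3,3]=s['ee_pos'];T=T@np.array(c['tool_from_camera'])
    else:
        d=np.array([x,y,1.]);T=np.array(c['cam_to_world'])
    d=T[:3,:3]@d;o=T[:3,3]
    return o+d*(z-o[2])/d[2]
def crop(src,dst,x0,y0,w,h,k):
    im=cv2.imread(src)[y0:y0+h,x0:x0+w];cv2.imwrite(dst,cv2.resize(im,None,fx=k,fy=k,interpolation=cv2.INTER_CUBIC))
E
python3 - <<'E'
from h import *
crop('pics/top0.png','pics/t_key.png',185,190,60,50,12)
crop('pics/top0.png','pics/t_lock.png',255,115,125,110,6)
crop('pics/scene0.png','pics/s_key.png',170,170,80,60,9)
crop('pics/scene0.png','pics/s_lock.png',235,170,160,115,5)
E
```

```text
(no output)
```

View pics/t_key.png

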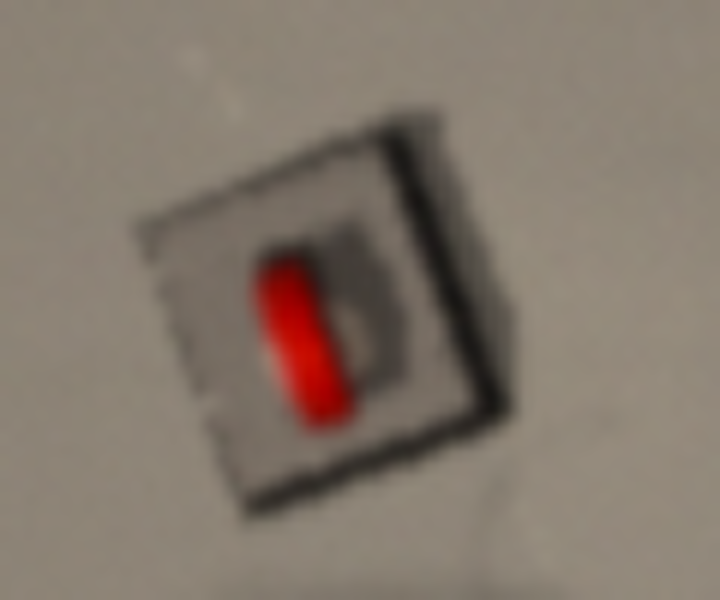

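View pics/t_lock.png

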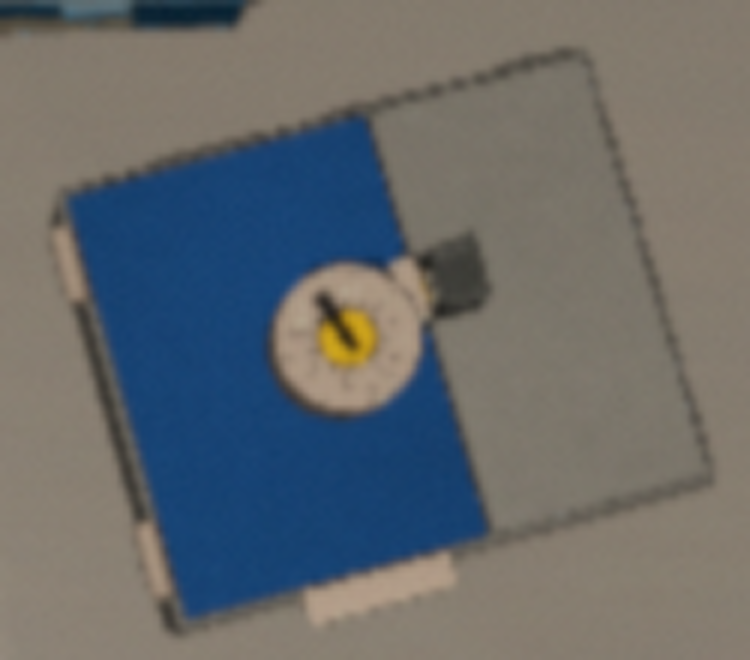

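View pics/s_key.png

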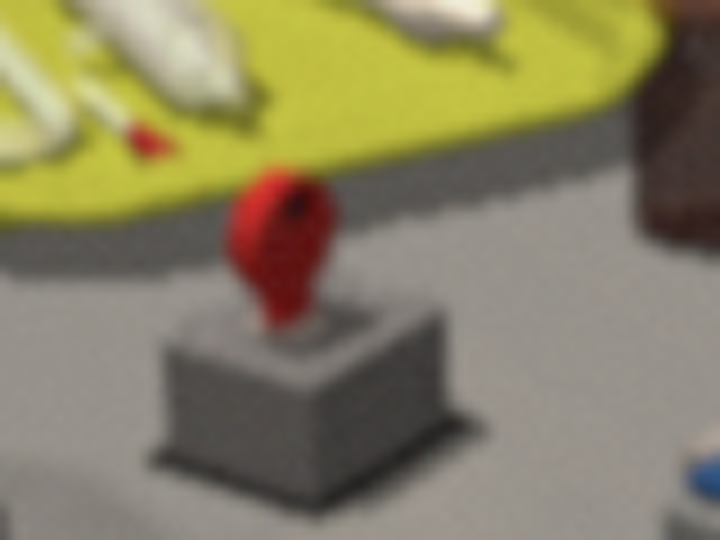

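View pics/s_lock.png

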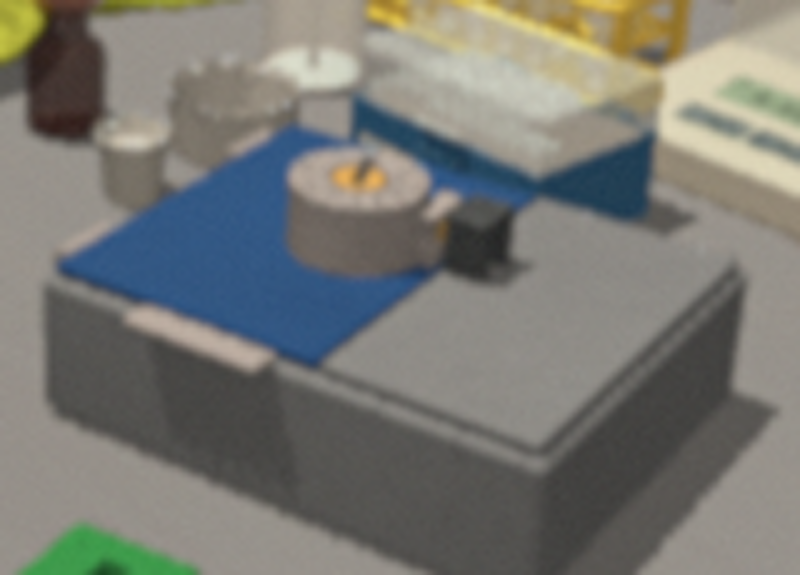

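```bash
python3 - <<'E'
from h import *
s=get_state();print(R.from_rotvec(s['eef_rot']).as_matrix().round(3))
p=lambda u,v,z,o,k:ray('top',o[0]+(u+.5)/k-.5,o[1]+(v+.5)/k-.5,z).round(1)
K=((185,190),12);L=((255,115),6)
print('bow',[p(u,v,68,*K) for u,v in((278,262),(332,425),(305,345))])
print('block top',[p(u,v,36,*K) for u,v in((140,225),(390,130),(490,410),(250,510))])
print('lock face',p(349,338,100,*L),'slot',p(320,297,100,*L),p(355,350,100,*L))
c=[p(u,v,70,*L) for u,v in((68,193),(583,52),(712,480),(180,620))];print('safe',c,np.mean(c,0))
sc=lambda u,v,z,o,k:ray('scene',o[0]+(u+.5)/k-.5,o[1]+(v+.5)/k-.5,z).round(1)
print('scene lock',sc(359,180,100,(235,170),5),'bow',sc(283,228,63,(170,170),9))
E
```

```text
[[-0.954  0.298 -0.   ]
 [ 0.298  0.954 -0.001]
 [ 0.    -0.001 -1.   ]]
bow [array([458.9, 356.8,  68. ]), array([427.3, 346.9,  68. ]), array([442.8, 351.8,  68. ])]
block top [array([468.4, 387.4,  36. ]), array([486.1, 337.5,  36. ]), array([430. , 318.7,  36. ]), array([411.5, 366.4,  36. ])]
lock face [542.8 114.9 100. ] slot [558.6 125.3 100. ] [538.2 112.8 100. ]
safe [array([606.5, 218.3,  70. ]), array([657.8,  14.5,  70. ]), array([488., -28.,  70.]), array([439.2, 179.8,  70. ])] [547.875  96.15   70.   ]
scene lock [539.1 111.6 100. ] bow [442.8 352.7  63. ]
```

Estimates: key bow about (443, 352), yaw about 17°, bit toward world +x. Lock axis about (541, 114), keyway yaw about 33°. I'll hover over the key and take a wrist view.

```bash
python3 -m inch '9.55 -4.97 -0.5 7; 9.55 -4.97 -0.5 7; 9.55 -4.97 -0.5 7; 9.55 -4.97 -0.5 7; 9.55 -4.97 -1 7; 9.55 -4.97 -1.6 7; 9.55 -4.97 -1.6 7; 9.55 -4.97 -1.6 7' 0.6 20
```

```text
time: 0.95
ee_pos: [446.2, 348.7, 187.9]
eef_rot: [0.473, -3.102, 0.003]
contact_force: [-0.3, 0.4, 0.5]
width: 0.601
```

```bash
python3 -m inch '0 0 0 0; 0 0 0 0; 0 0 0 0'; python3 - <<'E'
from h import *
s=get_state();print(s['ee_pos'],R.from_rotvec(s['eef_rot']).as_matrix().round(3).tolist(),s['joints'].round(2),s['contact_force'])
im=eyes.read_camera('wrist');cv2.imwrite('pics/w1.png',im[:,:,::-1]);crop('pics/w1.png','pics/w1c.png',195,150,140,110,5)
E
```

```text
time: 1.25
ee_pos: [442.2, 352.8, 191.3]
eef_rot: [-0.484, 3.103, 0.001]
contact_force: [0.1, -0.1, 0.2]
width: 0.6
[442.22942683 352.84962496 191.31208394] [[-0.952, -0.305, 0.001], [-0.305, 0.952, 0.0], [-0.001, 0.0, -1.0]] [ 0.47  0.44  1.44  0.    1.26 -1.41] [ 0.09688145 -0.08090578  0.18040029]
```

View pics/w1c.png

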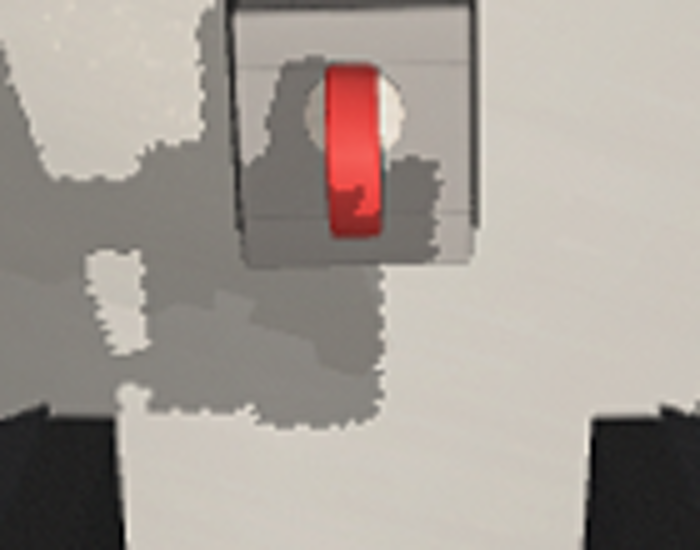

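The wrist picture shows the key edge-on and centred between the fingers, at about column 266. Its collar centre is near crop (355,112), and the stand is square with the tool.

```bash
python3 - <<'E'
from h import *
s=get_state()
f=lambda u,v,z:ray('wrist',195+(u+.5)/5-.5,150+(v+.5)/5-.5,z,s)
print('collar',f(355,113,39).round(1))
for v,z in((65,63),(237,63),(150,80)): print(f(353,v,z).round(1))
print('block edge',f(236,64,36),f(471,62,36), f(235,5,36),f(475,5,36), f(245,265,36),f(470,263,36))
E
```

```text
collar [440.2 351.8  39. ]
[425.  346.5  63. ]
[458. 357.  63.]
[436.1 350.   80. ]
block edge [438.40049728 325.16316457  36.        ] [423.12011438 371.66750305  36.        ] [426.4288215  321.39061608  36.        ] [411.38766109 368.54111559  36.        ] [480.90615225 339.63096372  36.        ] [465.5923623  386.13346073  36.        ]
```

```bash
python3 -m inch '3.29 -7.96 0.3 3; 3.29 -7.96 0.3 3; 3.29 -7.96 0.3 3; 3.29 -7.96 0.3 3; 3.29 -7.96 0.3 3; 3.29 -7.96 0.3 3; 3.29 -7.96 0.3 3; 3.29 -7.96 0.3 3'; python3 -m inch '0 0 0 0; 0 0 0 0'; python3 - <<'E'
from h import *
s=get_state();print(s['ee_pos'],R.from_rotvec(s['eef_rot']).as_matrix().round(3).tolist(),s['joints'].round(2),s['contact_force'])
np.savez('lockpose.npz',ee_pos=s['ee_pos'],eef_rot=s['eef_rot'])
im=eyes.read_camera('wrist');cv2.imwrite('pics/w2.png',im[:,:,::-1]);crop('pics/w2.png','pics/w2c.png',215,145,100,80,7)
E
```

```text
time: 2.1
ee_pos: [541.2, 114.6, 199.8]
eef_rot: [-0.885, 3.014, 0.001]
contact_force: [-0.3, 0.7, -0.8]
width: 0.6
time: 2.3
ee_pos: [541.3, 114.6, 199.8]
eef_rot: [-0.886, 3.014, 0.0]
contact_force: [-0.8, -0.1, 0.2]
width: 0.598
[541.29546225 114.64253471 199.80812537] [[-0.841, -0.541, 0.0], [-0.541, 0.841, 0.0], [-0.0, 0.0, -1.0]] [-0.    0.41  1.47  0.    1.27 -2.15] [-0.76272287 -0.09225843  0.15587044]
```

View pics/w2c.png

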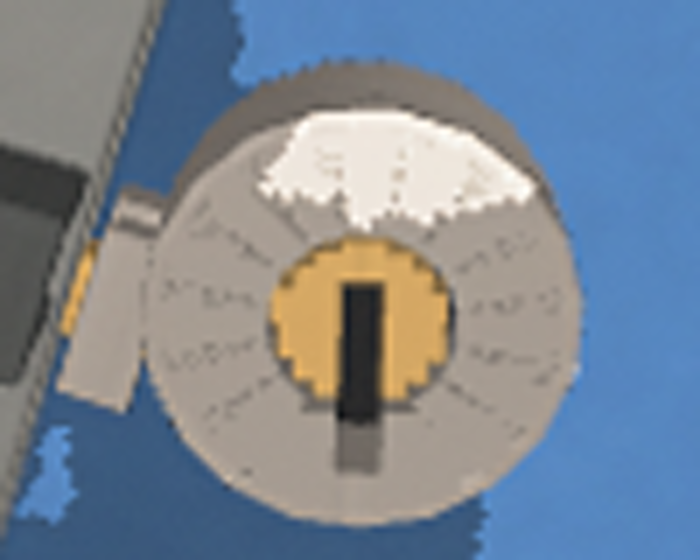

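View pics/w2.png

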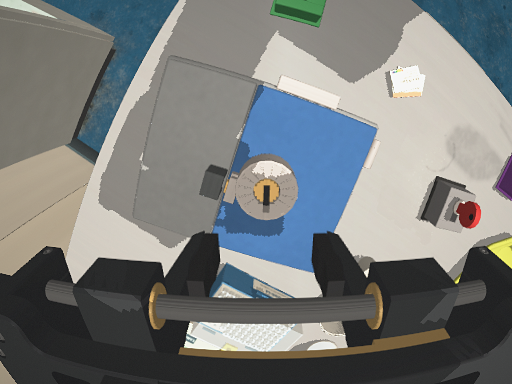

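The wrist picture shows the keyway as a black slot from crop (362,283) to (359,472). The face circle is centred near (364,317), and the plug near (362,322).

```bash
python3 - <<'E'
from h import *
s=dict(np.load('lockpose.npz'))
f=lambda u,v,z:ray('wrist',215+(u+.5)/7-.5,145+(v+.5)/7-.5,z,s)
a,b=f(362.5,283,100),f(358.5,472,100);d=(b-a)[:2]
print(a,b,np.linalg.norm(d),np.degrees(np.arctan2(d[1],d[0])),'tool',np.degrees(np.arctan2(.541,.841)))
print('axis from slot',a[:2]+d/np.linalg.norm(d)*5.8,'circle',f(364,316.5,100)[:2],'plug',f(362,323,100)[:2])
E
```

```text
[536.39305471 111.92812686 100.        ] [558.05293259 125.26966092 100.        ] 25.439080968830375 31.63124618488284 tool 32.752439448154384
axis from slot [541.33141282 114.96993869] circle [539.98001117 114.46029966] plug [540.83491099 114.71443316]
```

```bash
python3 -m inch '-3.33 7.92 0 -3; -3.33 7.92 0 -3; -3.33 7.92 0 -3; -3.33 7.92 0 -3; -3.33 7.92 0 -3; -3.33 7.92 -1 -3; -3.33 7.92 -2 -3; -3.33 7.92 -3.3 -3'; python3 -m inch '0 0 0 0; 0 0 0 0'
```

```text
time: 3.15
ee_pos: [441.5, 352.2, 100.6]
eef_rot: [-0.485, 3.101, 0.001]
contact_force: [-0.0, 0.8, -0.3]
width: 0.6
time: 3.35
ee_pos: [441.9, 351.2, 101.6]
eef_rot: [-0.483, 3.104, 0.0]
contact_force: [1.0, 0.0, 1.7]
width: 0.601
```

```bash
python3 -m inch '0 0 -0.5 0; 0 0 -1 0; 0 0 -1.5 0; 0 0 -1.75 0; 0 0 -1.9 0; 0 0 -1.9 0; 0 0 -1.9 0'; python3 -m inch '0 0 0 0; 0 0 0 0; 0 0 0 0; 0 0 0 0; 0 0 0 0; 0 0 0 0; 0 0 0 0; 0 0 0 0' 0 25;  python3 - <<'E'
from h import *
im=eyes.read_camera('wrist');cv2.imwrite('pics/w3.png',im[:,:,::-1])
E
```

```text
time: 4.05
ee_pos: [442.3, 351.1, 44.7]
eef_rot: [-0.482, 3.103, 0.001]
contact_force: [-0.9, -0.1, 0.3]
width: 0.6
time: 4.85
ee_pos: [441.9, 350.8, 43.7]
eef_rot: [-0.482, 3.104, 0.0]
contact_force: [-0.1, 0.3, -0.3]
width: 0.11
```

View pics/w3.png

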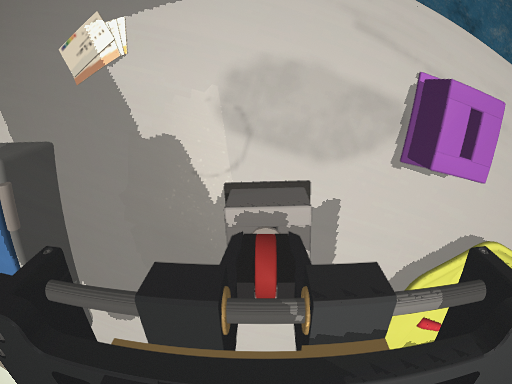

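Width 0.11 is 9.7 mm, so the bow is gripped. I'll lift it with a firmer grip.

```bash
python3 -m inch '0 0 0 0; 0 0 0.4 0; 0 0 1 0; 0 0 2 0; 0 0 3 0; 0 0 4 0; 0 0 4 0; 0 0 4 0' 0 40;  python3 - <<'E'
from h import *
s=get_state();print(s['ee_pos'],s['contact_force'])
im=eyes.read_camera('wrist');cv2.imwrite('pics/w4.png',im[:,:,::-1]);crop('pics/w4.png','pics/w4c.png',205,180,120,130,4.5)
im=eyes.read_camera('scene');cv2.imwrite('pics/s4.png',im[:,:,::-1]);crop('pics/s4.png','pics/s4c.png',140,80,120,90,6)
E
```

```text
time: 5.7
ee_pos: [441.8, 350.8, 164.2]
eef_rot: [-0.482, 3.104, 0.0]
contact_force: [0.4, -0.7, -1.2]
width: 0.105
[441.81658959 350.79676522 164.23290619] [ 0.4408007  -0.68262467 -1.18323071]
```

View pics/w4c.png

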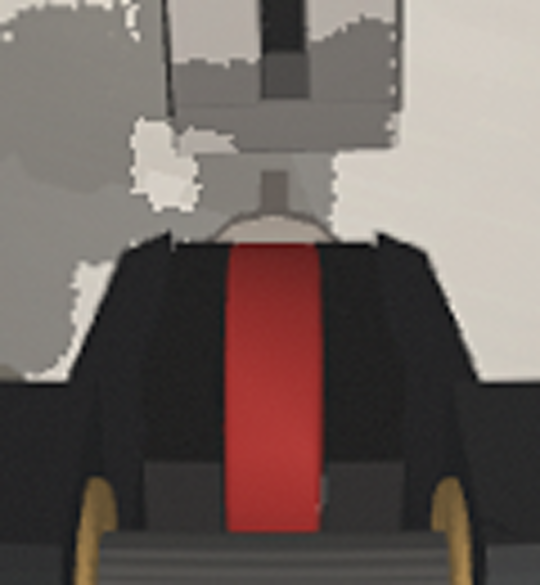

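View pics/s4c.png

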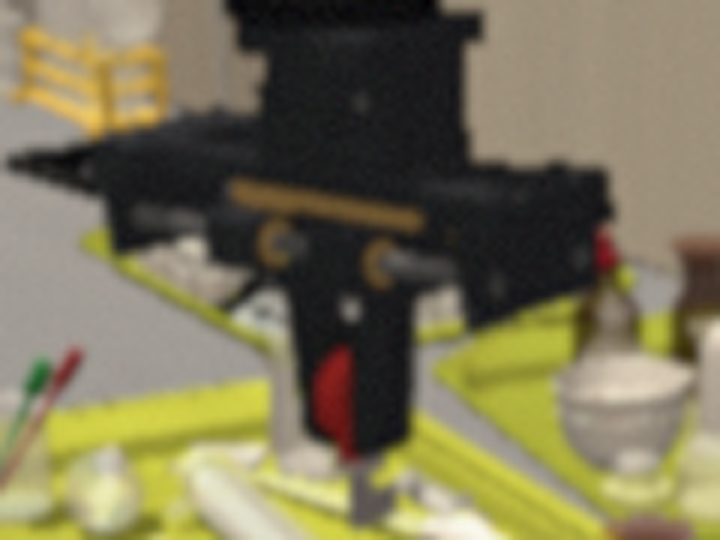

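The wrist picture shows the collar's near edge at crop (273,213) and the blade's near lower edge at (274,172). In the scene picture the bit flag points to world +x. Next I'll work out the key's offset in the hand from those two points.

```bash
python3 - <<'E'
from h import *
# tool-frame: use identity-like state: tool z down
s=dict(ee_pos=np.zeros(3),eef_rot=np.array([0,np.pi,0])) # tool x->-x, y->y, z->-z
f=lambda u,v,z:ray('wrist',205+(u+.5)/4.5-.5,180+(v+.5)/4.5-.5,z,s)
for n,u,v,z,o in(('collar',273,212,-5.,10.5),('blade bottom',274,172,-32.,5),('blade bottom r',274,172,-31.,5)):
    p=f(u,v,z); print(n,'key axis in tool x',-p[0]-o,' tool y',p[1])
print(f(227,440,19),f(322,440,19))
E
```

```text
collar key axis in tool x 1.0384120845065894  tool y -0.7188525966565313
blade bottom key axis in tool x -0.14415348758723212  tool y -0.5823674770058269
blade bottom r key axis in tool x 0.3067087938273545  tool y -0.5826612343429961
[ 6.19359342 -6.0192753  19.        ] [ 6.20650888  4.89565003 19.        ]
```

```bash
python3 -m inch '3.3 -7.84 0 2.8; 3.3 -7.84 0 2.8; 3.3 -7.84 0 2.8; 3.3 -7.84 0 2.8; 3.3 -7.84 0 2.8; 3.3 -7.84 0 2.8; 3.3 -7.84 0 2.8; 3.3 -7.84 0 2.8'; python3 -m inch '0 0 0 0; 0 0 0 0; 0 0 0 0; 0 0 0 0; 0 0 0 0'; python3 -m inch '0 0 0 0; 0 0 0 0'
```

```text
time: 6.6
ee_pos: [540.2, 116.7, 163.1]
eef_rot: [0.857, -3.021, -0.001]
contact_force: [-0.2, -0.4, 0.5]
width: 0.108
time: 7.1
ee_pos: [540.8, 115.8, 163.8]
eef_rot: [-0.857, 3.022, -0.0]
contact_force: [0.2, 0.3, -0.2]
width: 0.108
time: 7.3
ee_pos: [540.9, 115.6, 163.7]
eef_rot: [0.857, -3.022, -0.0]
contact_force: [-0.1, -0.4, 0.2]
width: 0.111
```

```bash
python3 - <<'E'
from h import *
s=get_state();print(s['ee_pos'],s['eef_rot'],s['contact_force'],s['moment'],s['joint_vel'].round(4))
np.savez('p5.npz',ee_pos=s['ee_pos'],eef_rot=s['eef_rot'])
im=eyes.read_camera('wrist');cv2.imwrite('pics/w5.png',im[:,:,::-1]);crop('pics/w5.png','pics/w5c.png',215,150,105,85,7)
im=eyes.read_camera('scene');cv2.imwrite('pics/s5.png',im[:,:,::-1]);crop('pics/s5.png','pics/s5c.png',260,140,100,90,6)
E
```

```text
[540.85606431 115.61955564 163.69763503] [ 8.56698499e-01 -3.02248188e+00 -5.26821308e-06] [-0.11899245 -0.35085747  0.16333472] [ 0.06809413 -0.02059667  0.01477038] [ 0.0002  0.0009 -0.0015 -0.      0.0009  0.0005]
```

View pics/w5c.png

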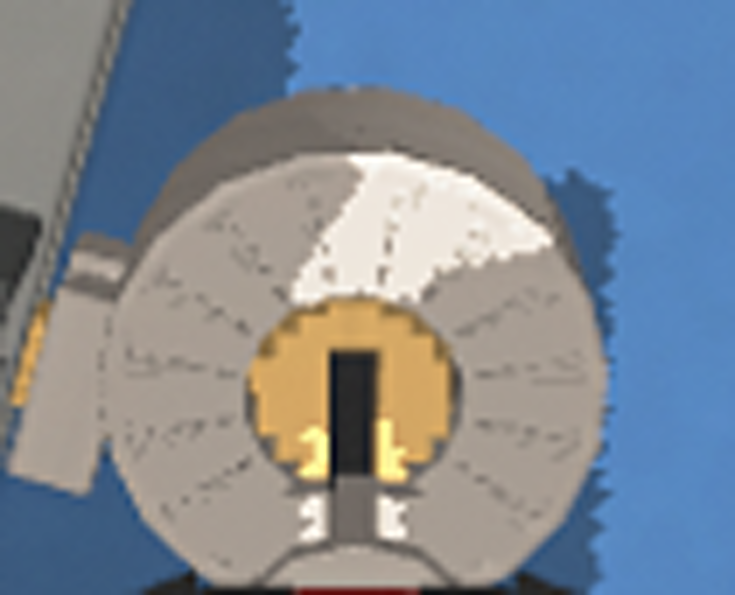

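View pics/s5c.png

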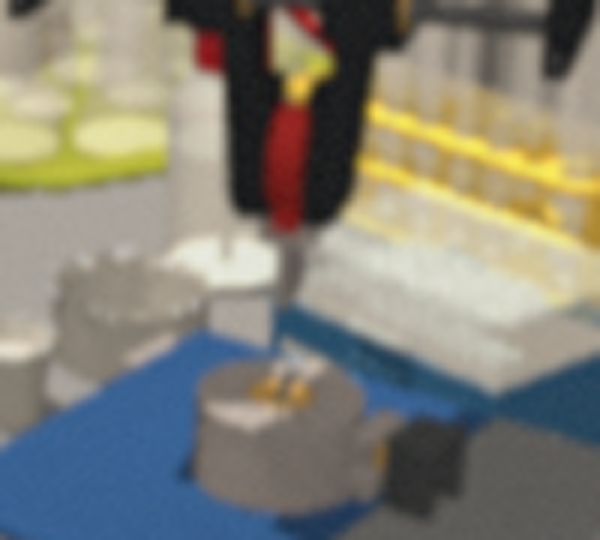

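The wrist picture shows the slot centred at crop col 354 and running straight down the image. The blade hangs just in front of it, below row 475.

```bash
python3 - <<'E'
from h import *
s=dict(np.load('p5.npz'));M=R.from_rotvec(s['eef_rot']).as_matrix()
f=lambda u,v,z:ray('wrist',215+(u+.5)/7-.5,150+(v+.5)/7-.5,z,s)
for u in(330,354,378):
  a,b=f(u,350,100),f(u,475,100);d=(b-a)[:2];print(a,np.degrees(np.arctan2(d[1],d[0])),'tooly',(M.T@(a-s['ee_pos']))[:2],(M.T@(b-s['ee_pos']))[:2])
print('tool yaw',np.degrees(np.arctan2(M[0,1]*-1,M[1,1])))
c=f(357.5,370,100);print('circle tool',(M.T@(c-s['ee_pos']))); c=f(354,393,100);print('plug tool',(M.T@(c-s['ee_pos'])))
print('blade',[(M.T@(f(u,500,131.7)-s['ee_pos'])) for u in(333,378)])
E
```

```text
[537.65864655 109.81683262 100.        ] 31.34574004070219 tooly [ 5.76408839 -3.26287728] [-8.95944302 -3.34104469]
[536.30667027 112.01397448 100.        ] 31.585274885790405 tooly [ 5.76208391 -0.68309663] [-8.96076043 -0.69970828]
[534.955314   114.21145914 100.        ] 31.82480696287081 tooly [5.75937174 1.8966505 ] [-8.96415707  1.94159175]
tool yaw 31.649921175934622
circle tool [ 3.45403486 -0.30813191 63.69777291]
plug tool [ 0.77904218 -0.68867862 63.69765678]
blade [array([ 2.7043779 , -2.64101044, 31.99770654]), array([ 2.70039221,  1.58252681, 31.99777048])]
```

Slot and blade agree to within 0.1 mm sideways and 0.1° in yaw. I'll add 0.6 mm along key +x and descend gently.

```bash
python3 -m inch '0.017 0.01 -0.4 0; 0.017 0.01 -0.7 0; 0.017 0.01 -0.93 0; 0.017 0.01 -0.93 0; 0.017 0.01 -0.93 0'; python3 -m inch '0 0 -0.05 0; 0 0 -0.1 0; 0 0 -0.15 0; 0 0 -0.15 0; 0 0 -0.15 0'; python3 -m inch '0 0 -0.03 0; 0 0 -0.06 0; 0 0 -0.06 0'
```

```text
time: 7.9
ee_pos: [541.4, 115.9, 135.7]
eef_rot: [0.857, -3.022, -0.0]
contact_force: [0.4, -1.3, 0.3]
width: 0.108
time: 8.4
ee_pos: [541.4, 115.9, 131.3]
eef_rot: [-0.857, 3.022, -0.0]
contact_force: [-0.0, 0.3, -0.3]
width: 0.11
time: 8.7
ee_pos: [541.3, 115.9, 129.4]
eef_rot: [0.857, -3.022, -0.0]
contact_force: [-0.2, -1.2, -0.6]
width: 0.109
```

```bash
python3 -m inch '0 0 -0.05 0; 0 0 -0.1 0; 0 0 -0.1 0; 0 0 -0.1 0'; python3 -m inch '0 0 -0.05 0; 0 0 -0.1 0; 0 0 -0.1 0'
```

```text
time: 9.1
ee_pos: [541.4, 115.9, 126.5]
eef_rot: [0.857, -3.022, -0.0]
contact_force: [0.1, 0.3, -0.9]
width: 0.106
time: 9.4
ee_pos: [541.2, 115.9, 123.3]
eef_rot: [0.857, -3.022, -0.0]
contact_force: [0.4, 0.5, -0.9]
width: 0.104
```

It's entering freely: 8 mm down with no force. I'll carry on to about 112, then feel for home.

```bash
python3 -m inch '0 0 -0.1 0; 0 0 -0.2 0; 0 0 -0.2 0; 0 0 -0.2 0'; python3 -m inch '0 0 -0.08 0; 0 0 -0.16 0; 0 0 -0.16 0; 0 0 -0.16 0';python3 - <<'E'
from h import *
im=eyes.read_camera('scene');cv2.imwrite('pics/s6.png',im[:,:,::-1]);crop('pics/s6.png','pics/s6c.png',260,140,100,90,6)
E
```

```text
time: 9.8
ee_pos: [541.4, 115.9, 117.4]
eef_rot: [0.857, -3.022, -0.0]
contact_force: [-0.8, 0.2, -0.2]
width: 0.102
time: 10.2
ee_pos: [541.4, 115.9, 112.6]
eef_rot: [0.857, -3.022, -0.0]
contact_force: [0.0, -0.8, 0.6]
width: 0.107
```

View pics/s6c.png

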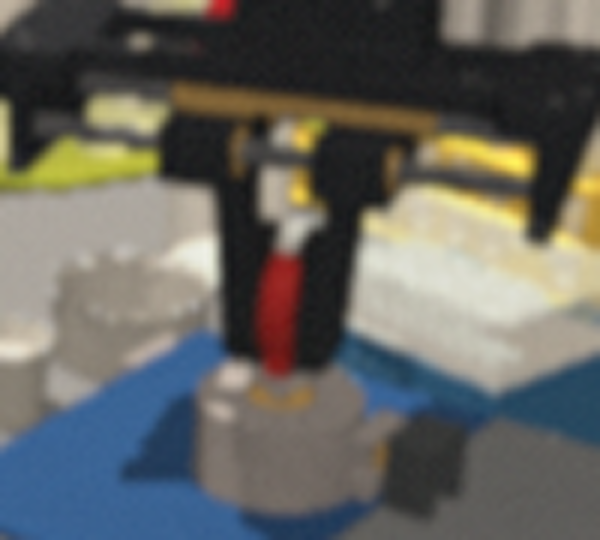

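```bash
python3 -m inch '0 0 -0.04 0; 0 0 -0.08 0; 0 0 -0.08 0; 0 0 -0.08 0'; python3 -m inch '0 0 -0.04 0; 0 0 -0.05 0; 0 0 -0.05 0; 0 0 -0.05 0';python3 -m inch '0 0 -0.02 0; 0 0 -0.02 0; 0 0 -0.02 0'
```

```text
time: 10.65
ee_pos: [541.4, 115.9, 110.3]
eef_rot: [0.857, -3.022, -0.0]
contact_force: [-0.5, 0.7, -1.3]
width: 0.107
time: 11.05
ee_pos: [541.4, 115.9, 108.8]
eef_rot: [0.857, -3.023, 0.0]
contact_force: [-0.1, 0.3, -0.5]
width: 0.11
time: 11.35
ee_pos: [541.4, 115.9, 108.2]
eef_rot: [0.857, -3.022, -0.0]
contact_force: [0.6, -1.5, -0.1]
width: 0.11
```

```bash
python3 -m inch '0 0 -0.015 0; 0 0 -0.015 0; 0 0 -0.015 0'; python3 -m inch '0 0 -0.015 0; 0 0 -0.015 0; 0 0 -0.015 0'
```

```text
time: 11.65
ee_pos: [541.4, 115.9, 107.7]
eef_rot: [0.857, -3.022, 0.0]
contact_force: [-0.1, 0.4, -0.3]
width: 0.107
time: 11.95
ee_pos: [541.4, 115.9, 107.6]
eef_rot: [-0.857, 3.022, -0.0]
contact_force: [-1.2, -0.4, 4.7]
width: 0.108
```

It's home: 4.7 N at z about 107.6, which matches the expected 107.7. Now I'll turn clockwise in small steps, watching the moment.

```bash
cat > m.py <<'E'
from h import *
s=get_state();M=R.from_rotvec(s['eef_rot']).as_matrix()
print('yaw %.2f'%np.degrees(np.arctan2(-M[0,1],M[1,1])),'Mz',s['moment'].round(3),'F',s['contact_force'].round(1),'p',s['ee_pos'].round(2),'j6 %.2f'%s['joints'][5])
E
python3 m.py; python3 -m inch '0 0 0.008 -0.5; 0 0 0.008 -1; 0 0 0.008 -1' >/dev/null; python3 m.py;  python3 -m inch '0 0 0 -0.5; 0 0 0 -1; 0 0 0 -1'>/dev/null; python3 m.py
```

```text
yaw 31.65 Mz [-0.016  0.304 -0.01 ] F [-1.2 -0.4  4.7] p [541.45 115.94 107.64] j6 -2.12
yaw 26.63 Mz [0.051 0.072 0.012] F [0.2 1.6 2.5] p [541.58 115.9  107.67] j6 -2.04
yaw 21.69 Mz [-0.004 -0.015  0.015] F [ 0.5 -0.2  2.2] p [541.56 115.87 107.66] j6 -1.95
```

```bash
python3 -m inch '0 0 0 -0.5; 0 0 0 -1; 0 0 0 -1' >/dev/null; python3 m.py;  python3 -m inch '0 0 0 -0.4; 0 0 0 -0.6; 0 0 0 -0.6'>/dev/null; python3 m.py;python3 -m inch '0 0 0 -0.4; 0 0 0 -0.5; 0 0 0 -0.5'>/dev/null; python3 m.py
```

```text
yaw 16.73 Mz [-0.057  0.002 -0.002] F [ 0.2 -0.3  3. ] p [541.55 115.83 107.66] j6 -1.86
yaw 13.73 Mz [-0.114 -0.096  0.022] F [-0.5 -1.3  1.7] p [541.53 115.84 107.66] j6 -1.81
yaw 11.22 Mz [-0.188 -0.201  0.011] F [ 0.6 -1.9  3.1] p [541.53 115.86 107.66] j6 -1.77
```

```bash
for i in 1; do python3 -m inch '0 0 0 -0.4; 0 0 0 -0.5; 0 0 0 -0.5' >/dev/null; python3 m.py;  python3 -m inch '0 0 0 -0.4; 0 0 0 -0.5; 0 0 0 -0.5'>/dev/null; python3 m.py; done
```

```text
yaw 8.71 Mz [-0.195 -0.175 -0.016] F [ 1.1 -1.2  3.1] p [541.49 115.85 107.65] j6 -1.72
yaw 6.21 Mz [-0.257 -0.236 -0.022] F [ 1.  -2.2  3.5] p [541.5  115.86 107.65] j6 -1.68
```

```bash
python3 -m inch '0 0 0 -0.4; 0 0 0 -0.5; 0 0 0 -0.5' >/dev/null; python3 m.py;  python3 -m inch '0 0 0 -0.4; 0 0 0 -0.5; 0 0 0 -0.5'>/dev/null; python3 m.py
```

```text
yaw 3.71 Mz [-0.258 -0.244  0.005] F [ 1.4 -2.   4.5] p [541.48 115.89 107.65] j6 -1.64
yaw 1.20 Mz [-0.294 -0.202  0.11 ] F [ 1.5 -1.4  4.8] p [541.48 115.87 107.66] j6 -1.59
```

```bash
python3 -m inch '0 0 0.005 -0.2; 0 0 0.005 -0.4; 0 0 0.005 -0.4' >/dev/null; python3 m.py;  python3 -m inch '0 0 0 -0.2; 0 0 0 -0.4; 0 0 0 -0.4'>/dev/null; python3 m.py;  python3 -m inch '0 0 0 -0.2; 0 0 0 -0.4; 0 0 0 -0.4'>/dev/null; python3 m.py
```

```text
yaw -0.88 Mz [-0.254 -0.296 -0.049] F [ 2.1 -1.5  3.2] p [541.38 115.89 107.68] j6 -1.56
yaw -2.89 Mz [-0.279 -0.298 -0.001] F [ 2.2 -1.5  3.8] p [541.34 115.92 107.65] j6 -1.52
yaw -4.90 Mz [-0.275 -0.308  0.034] F [ 1.7 -2.3  2.5] p [541.34 115.92 107.66] j6 -1.49
```

```bash
python3 -m inch '0.005 -0.005 0 -0.2; 0.005 -0.005 0 -0.4; 0.005 -0.005 0 -0.4' >/dev/null; python3 m.py;  python3 -m inch '0 0 0 -0.2; 0 0 0 -0.4; 0 0 0 -0.4'>/dev/null; python3 m.py;  python3 -m inch '0 0 0 -0.2; 0 0 0 -0.4; 0 0 0 -0.4'>/dev/null; python3 m.py
```

```text
yaw -6.89 Mz [-0.13  -0.161 -0.018] F [ 0.8 -1.   3.6] p [541.38 115.88 107.64] j6 -1.45
yaw -8.89 Mz [-0.084 -0.07   0.027] F [-0.8 -0.5  2.8] p [541.41 115.85 107.66] j6 -1.42
yaw -10.89 Mz [-0.021 -0.029  0.027] F [ 0.1 -0.5  3. ] p [541.45 115.83 107.67] j6 -1.38
```

```bash
python3 -m inch '0 0 0 -0.2; 0 0 0 -0.4; 0 0 0 -0.4' >/dev/null; python3 m.py;  python3 -m inch '0 0 0 -0.2; 0 0 0 -0.4; 0 0 0 -0.4'>/dev/null; python3 m.py;  python3 - <<'E'
from h import *
im=eyes.read_camera('scene');cv2.imwrite('pics/s7.png',im[:,:,::-1]);crop('pics/s7.png','pics/s7c.png',290,190,60,45,12)
crop('pics/s6.png','pics/s6d.png',290,190,60,45,12)
E
```

```text
yaw -12.89 Mz [ 0.051 -0.011 -0.054] F [-0.6 -0.4  2.9] p [541.43 115.82 107.66] j6 -1.35
yaw -14.89 Mz [0.114 0.028 0.087] F [-1.3  0.7  2.4] p [541.49 115.81 107.68] j6 -1.31
```

View pics/s7c.png

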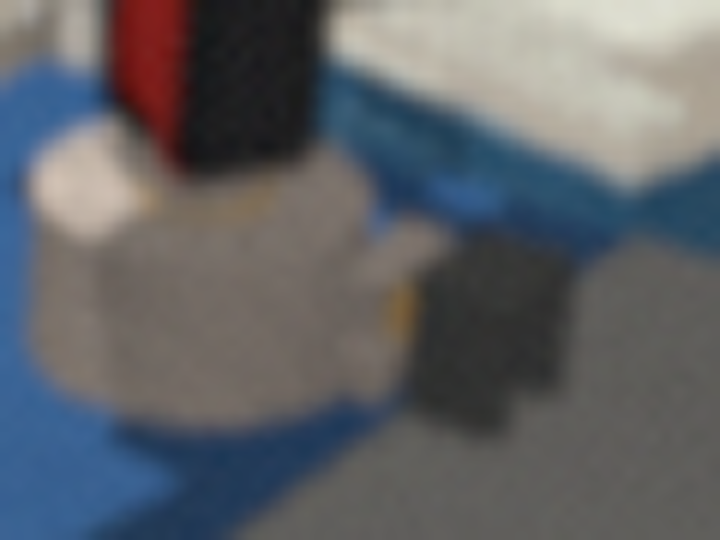

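View pics/s6d.png

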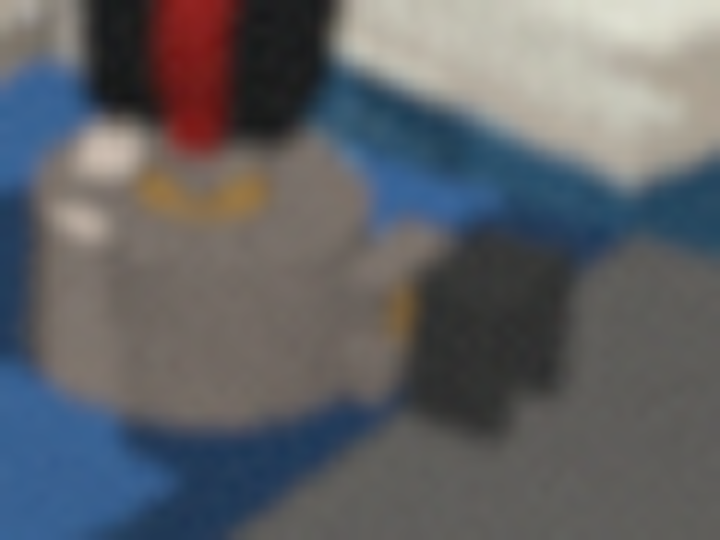

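The bolt looks much the same in both pictures (gap at about 400,310), so I'll judge by feel. Turned 46.5° so far.

```bash
python3 -m inch '0 0 0 -0.2; 0 0 0 -0.4; 0 0 0 -0.4' >/dev/null; python3 m.py;  python3 -m inch '0 0 0 -0.2; 0 0 0 -0.4; 0 0 0 -0.4'>/dev/null; python3 m.py;python3 -m inch '0 0 0 0; 0 0 0 0'>/dev/null; python3 m.py;
```

```text
yaw -16.90 Mz [0.121 0.024 0.045] F [-0.1  0.5  2.2] p [541.48 115.82 107.68] j6 -1.28
yaw -18.90 Mz [0.193 0.113 0.111] F [0.3 0.2 2.8] p [541.5  115.81 107.68] j6 -1.24
yaw -18.85 Mz [0.193 0.114 0.092] F [-0.2  1.2  3.1] p [541.53 115.78 107.71] j6 -1.24
```

```bash
python3 -m inch '0 0 0 -0.2; 0 0 0 -0.4; 0 0 0 -0.4' >/dev/null; python3 m.py;  python3 -m inch '0 0 0 -0.2; 0 0 0 -0.4; 0 0 0 -0.4'>/dev/null; python3 m.py
```

```text
yaw -20.89 Mz [0.253 0.061 0.105] F [-1.   0.5  1.6] p [541.5  115.82 107.69] j6 -1.21
yaw -22.89 Mz [0.215 0.008 0.113] F [0.2 0.4 2.3] p [541.48 115.81 107.66] j6 -1.17
```

```bash
python3 -m inch '0 0 0 -0.2; 0 0 0 -0.4; 0 0 0 -0.4' >/dev/null; python3 m.py;  python3 -m inch '0 0 0 -0.2; 0 0 0 -0.3; 0 0 0 -0.3'>/dev/null; python3 m.py;
```

```text
yaw -24.89 Mz [0.3  0.02 0.05] F [-0.2  1.5  1.4] p [541.5  115.81 107.69] j6 -1.14
yaw -26.37 Mz [0.267 0.07  0.082] F [-0.8  1.4  1.9] p [541.51 115.79 107.69] j6 -1.11
```

```bash
python3 -m inch '0 0 0 -0.2; 0 0 0 -0.3; 0 0 0 -0.3' >/dev/null; python3 m.py;  python3 -m inch '0 0 0 -0.2; 0 0 0 -0.3; 0 0 0 -0.3'>/dev/null; python3 m.py;
```

```text
yaw -27.87 Mz [0.304 0.046 0.051] F [-0.5  1.4  1.6] p [541.5  115.79 107.69] j6 -1.09
yaw -29.37 Mz [0.288 0.042 0.1  ] F [-0.4  0.8  1.8] p [541.52 115.8  107.71] j6 -1.06
```

```bash
python3 -m inch '0 0 0 -0.2; 0 0 0 -0.2; 0 0 0 -0.2' >/dev/null; python3 m.py;  python3 -m inch '0 0 0 -0.2; 0 0 0 -0.2; 0 0 0 -0.2'>/dev/null; python3 m.py;
```

```text
yaw -30.35 Mz [0.292 0.036 0.081] F [0.8 1.5 1.4] p [541.53 115.79 107.71] j6 -1.04
yaw -31.35 Mz [0.303 0.022 0.086] F [-0.3  1.7  0.5] p [541.53 115.78 107.72] j6 -1.02
```

```bash
python3 -m inch '0 0 -0.005 -0.2; 0 0 -0.005 -0.2; 0 0 -0.005 -0.2' >/dev/null; python3 m.py;  python3 -m inch '0 0 0 -0.2; 0 0 0 -0.2; 0 0 0 -0.2'|head -1; python3 m.py;
```

```text
yaw -32.35 Mz [0.282 0.141 0.08 ] F [-0.3  1.8  4.1] p [541.56 115.77 107.67] j6 -1.01
time: 20.9
yaw -33.35 Mz [0.361 0.134 0.068] F [-1.   2.   4.2] p [541.56 115.8  107.67] j6 -0.99
```

```bash
python3 -m inch '0 0 0 -0.2; 0 0 0 -0.2' >/dev/null; python3 m.py;  python3 -m inch '0 0 0 -0.2; 0 0 0 -0.2'>/dev/null; python3 m.py;
```

```text
yaw -34.39 Mz [ 0.417  0.154 -0.001] F [-1.4  2.1  4.5] p [541.58 115.78 107.65] j6 -0.97
yaw -35.39 Mz [0.401 0.192 0.045] F [-1.8  1.7  6.5] p [541.57 115.79 107.64] j6 -0.95
```

```bash
python3 -m inch '0 0 0 -0.2; 0 0 0 -0.2' >/dev/null; python3 m.py;  python3 -m inch '0 0 0 -0.2; 0 0 0 -0.2'>/dev/null; python3 m.py;
```

```text
yaw -36.41 Mz [0.391 0.195 0.085] F [-0.7  2.7  5.6] p [541.58 115.8  107.62] j6 -0.94
yaw -37.42 Mz [0.399 0.17  0.031] F [0.3 1.9 5.7] p [541.58 115.79 107.63] j6 -0.92
```

```bash
python3 -m inch '0 0 0.004 -0.2; 0 0 0.004 -0.2' >/dev/null; python3 m.py;  python3 -m inch '0 0 0 -0.2; 0 0 0 -0.2'>/dev/null; python3 m.py;
```

```text
yaw -38.41 Mz [0.391 0.101 0.057] F [-0.5  1.7  3.4] p [541.55 115.78 107.65] j6 -0.90
yaw -39.40 Mz [0.427 0.092 0.112] F [-0.3  2.4  3.8] p [541.54 115.77 107.65] j6 -0.88
```

```bash
python3 -m inch '0 0 0 -0.2; 0 0 0 -0.2' >/dev/null; python3 m.py;  python3 -m inch '0 0 0 -0.2; 0 0 0 -0.2'>/dev/null; python3 m.py;
```

```text
yaw -40.40 Mz [0.396 0.025 0.114] F [-0.3  4.   4.2] p [541.52 115.78 107.65] j6 -0.87
yaw -41.39 Mz [0.431 0.026 0.048] F [-0.1  2.5  3.2] p [541.55 115.78 107.68] j6 -0.85
```

```bash
python3 -m inch '0 0 0 -0.2; 0 0 0 -0.2' >/dev/null; python3 m.py;  python3 -m inch '0 0 0 -0.2; 0 0 0 -0.2'>/dev/null; python3 m.py;
```

```text
yaw -42.39 Mz [ 0.505 -0.009  0.104] F [0.2 3.1 3.6] p [541.53 115.77 107.65] j6 -0.83
yaw -43.39 Mz [0.444 0.029 0.075] F [0.1 2.7 3.9] p [541.52 115.79 107.68] j6 -0.81
```

```bash
python3 -m inch '0 0 0 -0.2; 0 0 0 -0.2' >/dev/null; python3 m.py;  python3 -m inch '0 0 0 -0.2; 0 0 0 -0.2'>/dev/null; python3 m.py;
```

```text
yaw -44.39 Mz [ 0.461 -0.038  0.146] F [0.6 1.1 4.4] p [541.53 115.76 107.68] j6 -0.80
yaw -45.39 Mz [ 0.506 -0.004  0.181] F [0.2 2.7 3.9] p [541.55 115.78 107.7 ] j6 -0.78
```

```bash
python3 -m inch '0 0 0 -0.2; 0 0 0 -0.2' >/dev/null; python3 m.py;  python3 -m inch '0 0 0 -0.2; 0 0 0 -0.2'>/dev/null; python3 m.py;
```

```text
yaw -46.39 Mz [0.519 0.032 0.148] F [0.  3.  3.8] p [541.55 115.79 107.69] j6 -0.76
yaw -47.39 Mz [0.59  0.03  0.169] F [-0.5  3.1  4. ] p [541.53 115.81 107.68] j6 -0.74
```

```bash
python3 -m inch '0 0 0 -0.2; 0 0 0 -0.2' >/dev/null; python3 m.py;
```

```text
yaw -48.39 Mz [0.674 0.028 0.141] F [0.5 3.6 3.5] p [541.52 115.85 107.7 ] j6 -0.73
```

```bash
for i in 1 2 3; do python3 -m inch '0 0 0 0' |head -1; python3 m.py; done; python3 -c "
from h import *
im=eyes.read_camera('wrist');cv2.imwrite('pics/w8.png',im[:,:,::-1]);crop('pics/w8.png','pics/w8c.png',205,180,120,130,4.5)"
```

```text
time: 24.0
yaw -48.35 Mz [ 0.719 -0.007  0.116] F [0.4 3.4 4.3] p [541.53 115.84 107.69] j6 -0.73
time: 24.1
yaw -48.35 Mz [0.798 0.031 0.178] F [-0.1  3.4  3.1] p [541.52 115.84 107.7 ] j6 -0.73
time: 24.2
yaw -48.34 Mz [0.743 0.018 0.186] F [-0.1  4.2  3.2] p [541.54 115.85 107.72] j6 -0.73
```

View pics/w8c.png

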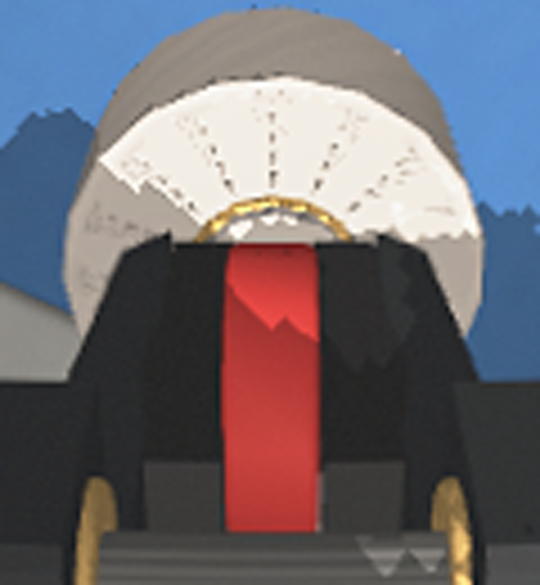

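```bash
python3 -m inch '0 0 0 -0.1; 0 0 0 -0.1' >/dev/null; python3 m.py; python3 -m inch '0 0 0 0'>/dev/null; python3 m.py; python3 -m inch '0 0 0 0'>/dev/null; python3 m.py;
```

```text
yaw -48.87 Mz [0.858 0.02  0.237] F [0.6 4.2 3.9] p [541.52 115.82 107.7 ] j6 -0.72
yaw -48.85 Mz [0.811 0.036 0.214] F [0.1 3.7 4. ] p [541.54 115.82 107.7 ] j6 -0.72
yaw -48.85 Mz [0.874 0.05  0.183] F [-0.3  4.1  4.4] p [541.54 115.82 107.73] j6 -0.72
```

```bash
python3 -m inch '0 0 0 -0.1; 0 0 0 -0.1' >/dev/null; python3 m.py; python3 -m inch '0 0 0 0'>/dev/null; python3 m.py; python3 -m inch '0 0 0 0'>/dev/null; python3 m.py;
```

```text
yaw -49.38 Mz [0.908 0.088 0.13 ] F [-0.3  5.   5.5] p [541.52 115.82 107.69] j6 -0.71
yaw -49.35 Mz [0.901 0.077 0.148] F [-0.6  5.   5. ] p [541.52 115.84 107.73] j6 -0.71
yaw -49.35 Mz [0.963 0.125 0.157] F [-0.3  4.7  5.6] p [541.5  115.83 107.69] j6 -0.71
```

```bash
python3 -c "
from h import *
print(get_state()['width'])
im=eyes.read_camera('wrist');cv2.imwrite('pics/w9.png',im[:,:,::-1])
a=[cv2.resize(cv2.imread('pics/%s.png'%n)[222:300,240:290],None,fx=7,fy=7,interpolation=cv2.INTER_CUBIC) for n in('w4','w9')]
cv2.imwrite('pics/cmp.png',np.hstack(a))"
```

```text
0.10899873501894916
```

View pics/cmp.png

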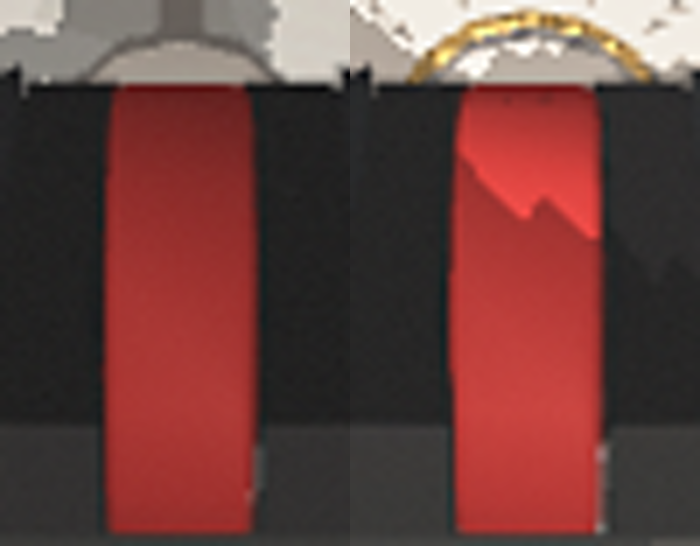

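The head has twisted by only about 1° in the pads. I'll firm up the grip and go on feeling in half-degree steps.

```bash
python3 -m inch '0 0 0.004 0; 0 0 0.004 -0.1; 0 0 0.004 -0.1' 0 60 >/dev/null; python3 m.py; python3 -m inch '0 0 0 0'>/dev/null; python3 m.py; python3 -m inch '0 0 0 0'>/dev/null; python3 m.py;
```

```text
yaw -49.86 Mz [0.988 0.024 0.183] F [-0.2  5.6  4.8] p [541.49 115.84 107.73] j6 -0.70
yaw -49.85 Mz [1.01  0.011 0.156] F [0.  5.3 4.5] p [541.49 115.83 107.72] j6 -0.70
yaw -49.85 Mz [0.98  0.03  0.205] F [-0.5  5.1  4.7] p [541.48 115.86 107.73] j6 -0.70
```

```bash
python3 -m inch '0 0 0 -0.1; 0 0 0 -0.1' >/dev/null; python3 m.py; python3 -m inch '0 0 0 0'>/dev/null; python3 m.py; python3 -m inch '0 0 0 0'>/dev/null; python3 m.py;
```

```text
yaw -50.36 Mz [1.014 0.06  0.201] F [-0.7  5.1  4.3] p [541.52 115.85 107.74] j6 -0.69
yaw -50.35 Mz [0.983 0.034 0.268] F [-0.5  5.3  3.6] p [541.51 115.85 107.75] j6 -0.69
yaw -50.34 Mz [1.034e+00 1.000e-03 1.730e-01] F [-0.1  5.7  3.6] p [541.5  115.84 107.72] j6 -0.69
```

```bash
python3 -m inch '0 0.007 0 0; 0 0.007 0 0' >/dev/null; python3 m.py; python3 -m inch '0 0 0 0'|head -1; python3 m.py; python3 -m inch '0 0 0 0'>/dev/null; python3 m.py;
```

```text
yaw -50.34 Mz [ 0.867 -0.05   0.249] F [0.2 3.8 3.1] p [541.53 115.93 107.75] j6 -0.69
time: 26.3
yaw -50.35 Mz [0.839 0.013 0.197] F [0.2 4.  4.4] p [541.51 115.94 107.71] j6 -0.69
yaw -50.35 Mz [ 0.831 -0.034  0.17 ] F [-0.   3.8  2.7] p [541.48 115.92 107.72] j6 -0.69
```

```bash
python3 -m inch '0 0 0 -0.1; 0 0 0 -0.1' >/dev/null; python3 m.py; for i in 1 2 3 4; do python3 -m inch '0 0 0 0'>/dev/null; python3 m.py; done
```

```text
yaw -50.87 Mz [0.868 0.063 0.171] F [0.1 3.6 3.4] p [541.46 116.01 107.74] j6 -0.68
yaw -50.85 Mz [0.874 0.023 0.163] F [-0.3  4.6  2.7] p [541.46 116.   107.73] j6 -0.68
yaw -50.84 Mz [0.874 0.045 0.186] F [-0.5  4.8  3.3] p [541.46 116.02 107.75] j6 -0.68
yaw -50.85 Mz [0.902 0.055 0.134] F [-0.2  4.1  3. ] p [541.45 116.   107.75] j6 -0.68
yaw -50.85 Mz [0.909 0.094 0.151] F [0.3 4.4 3.1] p [541.44 116.   107.73] j6 -0.68
```

```bash
python3 -m inch '0 0 0 -0.1; 0 0 0 -0.1' >/dev/null; python3 m.py; for i in 1 2 3 4; do python3 -m inch '0 0 0 0'>/dev/null; python3 m.py; done
```

```text
yaw -51.37 Mz [0.971 0.088 0.153] F [-0.4  5.   2.5] p [541.46 116.   107.76] j6 -0.67
yaw -51.35 Mz [0.936 0.081 0.21 ] F [0.3 4.3 3.1] p [541.48 116.01 107.78] j6 -0.68
yaw -51.35 Mz [0.923 0.099 0.142] F [-0.9  5.6  1.3] p [541.48 116.02 107.76] j6 -0.68
yaw -51.35 Mz [0.977 0.164 0.174] F [-1.1  5.4  2. ] p [541.48 115.96 107.76] j6 -0.68
yaw -51.35 Mz [0.983 0.14  0.208] F [-0.   4.8  2.6] p [541.48 116.   107.75] j6 -0.68
```

```bash
python3 -m inch '0 0 0 -0.1; 0 0 0 -0.1' >/dev/null; python3 m.py; for i in 1 2 3; do python3 -m inch '0 0 0 0'>/dev/null; python3 m.py; done
```

```text
yaw -51.89 Mz [0.981 0.185 0.154] F [-0.5  4.9  1.8] p [541.47 116.02 107.76] j6 -0.67
yaw -51.88 Mz [1.023 0.149 0.099] F [-0.1  5.4  3.3] p [541.43 116.05 107.75] j6 -0.67
yaw -51.87 Mz [0.967 0.221 0.195] F [-2.1  5.2  2.2] p [541.45 116.05 107.78] j6 -0.67
yaw -51.87 Mz [0.969 0.175 0.181] F [-1.1  5.4  2.3] p [541.46 116.04 107.77] j6 -0.67
```

```bash
python3 -m inch '0 0 0 -0.1; 0 0 0 -0.1' >/dev/null; python3 m.py; for i in 1 2 3; do python3 -m inch '0 0 0 0'>/dev/null; python3 m.py; done;python3 -c "
from h import *
print(get_state()['width'])
im=eyes.read_camera('wrist');cv2.imwrite('pics/w10.png',im[:,:,::-1])
a=[cv2.resize(cv2.imread('pics/%s.png'%n)[200:300,230:305],None,fx=5,fy=5,interpolation=cv2.INTER_CUBIC) for n in('w4','w10')]
cv2.imwrite('pics/cmp2.png',np.hstack(a))
im=eyes.read_camera('scene');cv2.imwrite('pics/s10.png',im[:,:,::-1]);crop('pics/s10.png','pics/s10c.png',290,190,60,45,12)
"
```

```text
yaw -52.38 Mz [1.011 0.106 0.197] F [-1.   5.2  3.4] p [541.44 116.05 107.77] j6 -0.66
yaw -52.37 Mz [1.042 0.221 0.172] F [-1.   5.   2.1] p [541.45 116.05 107.77] j6 -0.66
yaw -52.37 Mz [1.006 0.171 0.107] F [-1.7  4.9  3. ] p [541.44 116.06 107.77] j6 -0.66
yaw -52.37 Mz [1.031 0.151 0.215] F [-0.  5.  3.] p [541.44 116.04 107.76] j6 -0.66
0.10512207062328853
```

View pics/cmp2.png

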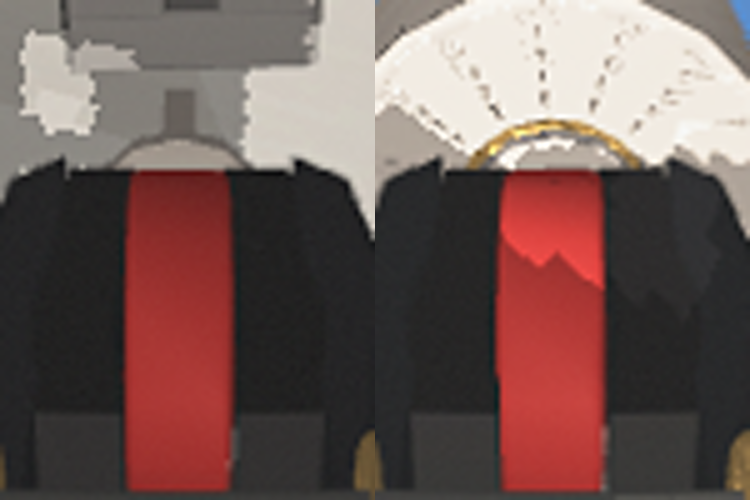

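View pics/s10c.png

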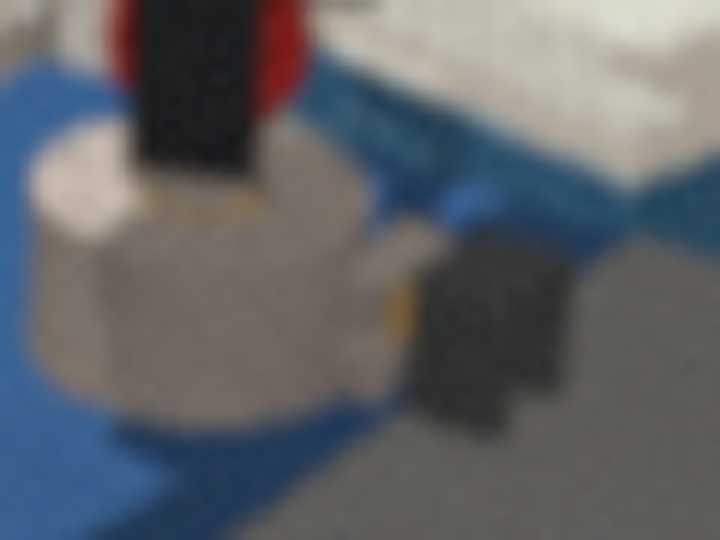

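```bash
python3 -m inch '0 0 0 -0.1; 0 0 0 -0.1' >/dev/null; python3 m.py; for i in 1 2 3; do python3 -m inch '0 0 0 0'>/dev/null; python3 m.py; done
```

```text
yaw -52.88 Mz [1.081 0.133 0.191] F [-1.1  5.9  2.4] p [541.45 116.06 107.77] j6 -0.65
yaw -52.87 Mz [1.046 0.098 0.22 ] F [-0.8  5.3  2.2] p [541.46 116.06 107.76] j6 -0.65
yaw -52.87 Mz [1.067 0.156 0.176] F [-1.5  5.9  2.4] p [541.45 116.04 107.76] j6 -0.65
yaw -52.87 Mz [1.03  0.146 0.189] F [-1.   6.6  1.8] p [541.45 116.07 107.77] j6 -0.65
```

```bash
python3 -m inch '0 0 0 -0.1; 0 0 0 -0.1' >/dev/null; python3 m.py; for i in 1 2 3; do python3 -m inch '0 0 0 0'>/dev/null; python3 m.py; done
```

```text
yaw -53.39 Mz [1.113 0.11  0.198] F [-0.8  6.2  2.1] p [541.44 116.09 107.76] j6 -0.64
yaw -53.37 Mz [1.062 0.145 0.127] F [-1.3  5.6  1.9] p [541.44 116.12 107.74] j6 -0.64
yaw -53.37 Mz [1.091 0.135 0.116] F [-0.5  4.5  2.1] p [541.45 116.08 107.78] j6 -0.64
yaw -53.38 Mz [1.055 0.161 0.136] F [-0.9  6.5  2.6] p [541.46 116.09 107.77] j6 -0.64
```

```bash
python3 -m inch '0 0 0 0.1; 0 0 0 0.1' |head -1; python3 m.py; for i in 1 2 ; do python3 -m inch '0 0 0 0'>/dev/null; python3 m.py; done;  python3 -m inch '0 0 0 0.1; 0 0 0 0.1' >/dev/null; python3 m.py; for i in 1 2 ; do python3 -m inch '0 0 0 0'>/dev/null; python3 m.py; done
```

```text
time: 29.9
yaw -52.87 Mz [1.097 0.17  0.126] F [-1.2  6.4  3.7] p [541.42 116.13 107.78] j6 -0.65
yaw -52.88 Mz [1.038 0.202 0.154] F [-0.7  6.5  2.1] p [541.43 116.14 107.78] j6 -0.65
yaw -52.88 Mz [1.111 0.143 0.149] F [-1.2  4.9  3. ] p [541.44 116.11 107.76] j6 -0.65
yaw -52.37 Mz [1.11  0.171 0.077] F [-0.4  5.6  2.9] p [541.41 116.14 107.76] j6 -0.66
yaw -52.38 Mz [1.091 0.217 0.074] F [0.2 6.5 2.8] p [541.42 116.15 107.77] j6 -0.66
yaw -52.38 Mz [1.088 0.143 0.044] F [-0.6  6.5  2.4] p [541.4  116.15 107.76] j6 -0.66
```

```bash
for k in 1; do python3 -m inch '0 0 0 0.1; 0 0 0 0.1' >/dev/null; python3 m.py; for i in 1 2 ; do python3 -m inch '0 0 0 0'>/dev/null; python3 m.py; done;  python3 -m inch '0 0 0 0.1; 0 0 0 0.1' >/dev/null; python3 m.py; for i in 1 2 ; do python3 -m inch '0 0 0 0'>/dev/null; python3 m.py; done; done
```

```text
yaw -51.87 Mz [1.115 0.276 0.02 ] F [-1.1  6.3  2.5] p [541.41 116.16 107.79] j6 -0.67
yaw -51.89 Mz [1.11  0.262 0.086] F [-0.5  5.5  3.7] p [541.4  116.13 107.78] j6 -0.67
yaw -51.88 Mz [1.111 0.237 0.021] F [-0.   5.4  2.3] p [541.4  116.14 107.78] j6 -0.67
yaw -51.38 Mz [1.047 0.264 0.064] F [-1.4  5.9  2.5] p [541.38 116.15 107.77] j6 -0.67
yaw -51.39 Mz [1.08  0.281 0.035] F [-1.6  6.9  2.7] p [541.38 116.15 107.76] j6 -0.67
yaw -51.39 Mz [1.132 0.269 0.078] F [-0.5  6.   1.8] p [541.36 116.18 107.75] j6 -0.67
```

```bash
python3 -m inch '0 0.007 0 0; 0 0.013 0 0' |head -1; python3 m.py; for i in 1 2 ; do python3 -m inch '0 0 0 0'>/dev/null; python3 m.py; done
```

```text
time: 31.5
yaw -51.38 Mz [0.693 0.298 0.044] F [-1.1  3.8  2.8] p [541.39 116.26 107.72] j6 -0.67
yaw -51.37 Mz [0.782 0.373 0.057] F [-1.6  4.2  1.9] p [541.41 116.27 107.74] j6 -0.67
yaw -51.36 Mz [0.716 0.326 0.046] F [-1.8  3.4  3.3] p [541.43 116.28 107.77] j6 -0.67
```

```bash
python3 -m inch '-0.004 0.01 0 0; -0.008 0.018 0 0' |head -1; python3 m.py; for i in 1 2 ; do python3 -m inch '0 0 0 0'>/dev/null; python3 m.py; done
```

```text
time: 31.9
yaw -51.35 Mz [0.189 0.108 0.02 ] F [-0.6 -0.5  0.5] p [541.36 116.53 107.72] j6 -0.67
yaw -51.35 Mz [0.143 0.145 0.043] F [-0.   0.1  1.6] p [541.37 116.54 107.73] j6 -0.67
yaw -51.35 Mz [0.061 0.113 0.078] F [-0.1 -0.3  1.5] p [541.37 116.55 107.72] j6 -0.67
```

```bash
for k in 1; do python3 -m inch '0 0 0 -0.1; 0 0 0 -0.2' >/dev/null; python3 m.py; for i in 1 2 ; do python3 -m inch '0 0 0 0'>/dev/null; python3 m.py; done;  python3 -m inch '0 0 0 -0.1; 0 0 0 -0.2' >/dev/null; python3 m.py; for i in 1 2 ; do python3 -m inch '0 0 0 0'>/dev/null; python3 m.py; done; done
```

```text
yaw -52.40 Mz [-0.008 -0.031  0.083] F [ 1.2 -0.2  1.5] p [541.4  116.67 107.76] j6 -0.66
yaw -52.37 Mz [-0.082 -0.058  0.112] F [ 1.3 -1.8  0.2] p [541.4  116.7  107.75] j6 -0.66
yaw -52.35 Mz [-0.091 -0.101  0.107] F [ 0.9 -2.1 -0.3] p [541.39 116.72 107.76] j6 -0.66
yaw -53.39 Mz [-0.187 -0.282  0.096] F [ 1.5 -0.9 -1.3] p [541.44 116.79 107.77] j6 -0.64
yaw -53.37 Mz [-0.189 -0.294  0.128] F [ 2.6 -1.2 -1. ] p [541.43 116.82 107.79] j6 -0.64
yaw -53.35 Mz [-0.176 -0.384  0.06 ] F [ 1.9 -2.1 -1.1] p [541.44 116.83 107.79] j6 -0.64
```

```bash
python3 -c "
from h import *
im=eyes.read_camera('wrist');cv2.imwrite('pics/w11.png',im[:,:,::-1])
im=eyes.read_camera('top');cv2.imwrite('pics/t11.png',im[:,:,::-1]);crop('pics/t11.png','pics/t11c.png',300,145,50,40,14)
crop('pics/w2.png','pics/w2d.png',205,155,50,60,10)
"
```

```text
(no output)
```

View pics/w11.png

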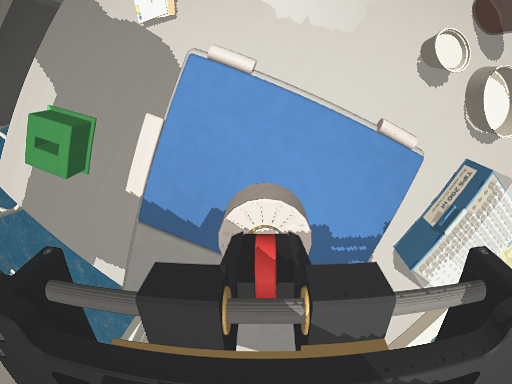

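View pics/w2d.png

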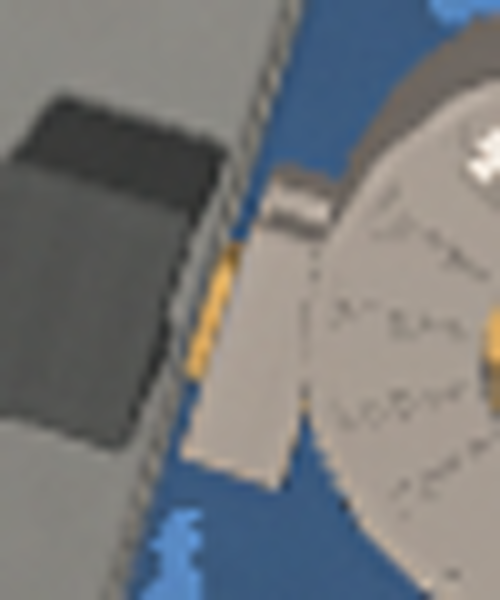

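View pics/t11c.png

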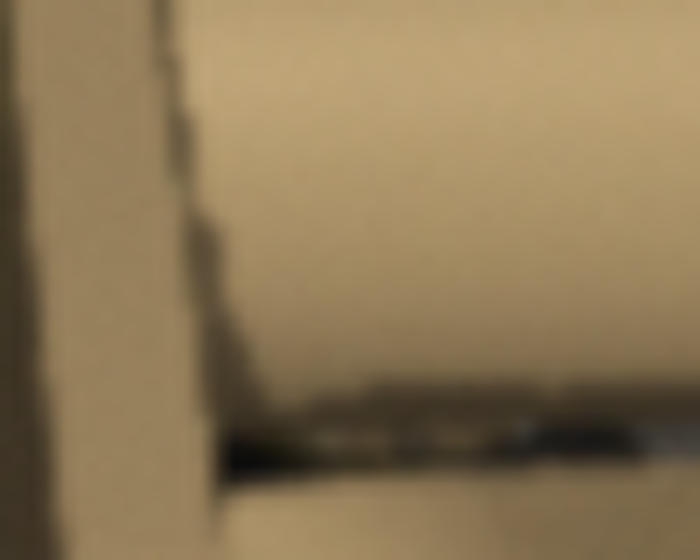

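Picture w2 (enlarged) shows the undrawn bolt sticking out only about 2–3 mm from its guide, with a gap before the keeper. That makes a useful reference for checking the bolt later. First, one more careful push.

```bash
for k in 1; do python3 -m inch '0 0 -0.01 -0.1; 0 0 -0.01 -0.2' |head -1; python3 m.py; for i in 1 2 ; do python3 -m inch '0 0 0 0'>/dev/null; python3 m.py; done;  python3 -m inch '0 0 0 -0.1; 0 0 0 -0.2' >/dev/null; python3 m.py; for i in 1 2 ; do python3 -m inch '0 0 0 0'>/dev/null; python3 m.py; done; done
```

```text
time: 33.2
yaw -54.39 Mz [-0.219 -0.381  0.151] F [ 2.1 -1.9  1.7] p [541.48 116.88 107.71] j6 -0.62
yaw -54.37 Mz [-0.215 -0.339  0.09 ] F [ 3.2 -3.   0.5] p [541.5  116.87 107.76] j6 -0.62
yaw -54.35 Mz [-0.246 -0.494  0.193] F [ 2.8 -1.9  2.1] p [541.5  116.9  107.74] j6 -0.62
yaw -55.39 Mz [-0.208 -0.457  0.145] F [ 2.7 -1.1  2.9] p [541.48 116.91 107.72] j6 -0.60
yaw -55.37 Mz [-0.202 -0.482  0.118] F [ 2.  -2.2  2.8] p [541.48 116.92 107.71] j6 -0.60
yaw -55.35 Mz [-0.224 -0.392  0.112] F [ 3.3 -2.   3.5] p [541.47 116.92 107.7 ] j6 -0.60
```

```bash
python3 -c "
from h import *
print(get_state()['width'])
im=eyes.read_camera('wrist');cv2.imwrite('pics/w12.png',im[:,:,::-1])
a=[cv2.resize(cv2.imread('pics/%s.png'%n)[215:302,240:290],None,fx=5,fy=5,interpolation=cv2.INTER_CUBIC) for n in('w4','w10','w12')]
cv2.imwrite('pics/cmp3.png',np.hstack(a))
"
```

```text
0.10746045809919695
```

View pics/cmp3.png

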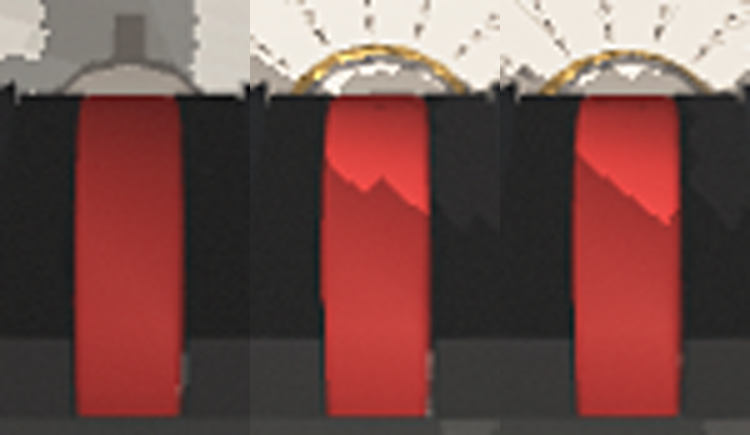

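The head hasn't twisted in the grip, but my sideways relief let the key drift about 1–1.5 mm in +y, away from the bolt. I'll back off, re-centre on the lock axis, then turn again.

```bash
python3 -m inch '0 0 0 1; 0 0 0 2; 0 0 0 3; 0 0 0 3' |head -1; python3 m.py; python3 -m inch '-0.003 -0.01 0 0; -0.006 -0.02 0 0;-0.006 -0.02 0 0' >/dev/null; python3 m.py; python3 -m inch '0 -0.01 0 0; 0 -0.02 0 0;0 -0.02 0 0' >/dev/null; python3 m.py
```

```text
time: 34.25
yaw -40.31 Mz [-0.235 -0.409 -0.   ] F [ 2.  -1.3  4.3] p [541.4  116.96 107.67] j6 -0.87
yaw -40.41 Mz [ 0.223 -0.584  0.037] F [3.5 1.7 4.8] p [541.18 116.58 107.66] j6 -0.87
yaw -40.38 Mz [ 0.381 -0.287 -0.053] F [1.4 2.4 5.7] p [540.93 116.07 107.63] j6 -0.87
```

```bash
python3 -m inch '0.003 -0.012 0.004 0; 0.003 -0.012 0.004 0;0.003 -0.012 0.004 0' >/dev/null; python3 m.py; python3 -m inch '0 0 0 -0.2; 0 0 0 -0.4;0 0 0 -0.4' >/dev/null; python3 m.py; python3 -m inch '0 0 0 -0.2; 0 0 0 -0.4;0 0 0 -0.4' >/dev/null; python3 m.py; python3 -m inch '0 0 0 -0.2; 0 0 0 -0.2;0 0 0 -0.2' >/dev/null; python3 m.py
```

```text
yaw -40.38 Mz [ 0.484 -0.162  0.023] F [1.  3.3 5.3] p [540.88 115.79 107.65] j6 -0.87
yaw -42.40 Mz [ 0.404 -0.223  0.042] F [0.8 3.7 4.8] p [540.86 115.77 107.65] j6 -0.83
yaw -44.40 Mz [ 0.552 -0.181  0.075] F [0.5 3.3 5. ] p [540.86 115.81 107.66] j6 -0.80
yaw -45.37 Mz [ 0.614 -0.161  0.096] F [2.1 3.6 5.5] p [540.87 115.91 107.64] j6 -0.78
```

```bash
python3 -m inch '0 0 0 -0.1; 0 0 0 -0.2;0 0 0 -0.2' |head -1; python3 m.py; python3 -m inch '0 0 0 -0.1; 0 0 0 -0.2;0 0 0 -0.2' >/dev/null; python3 m.py; python3 -m inch '0 0 0 0; 0 0 0 0' >/dev/null; python3 m.py
```

```text
time: 36.35
yaw -46.38 Mz [ 0.678 -0.233  0.077] F [0.2 4.  5.7] p [540.89 115.92 107.68] j6 -0.76
yaw -47.38 Mz [ 0.692 -0.269  0.102] F [1.8 3.8 6. ] p [540.91 115.98 107.68] j6 -0.75
yaw -47.37 Mz [ 0.715 -0.263  0.044] F [1.4 5.  5.6] p [540.93 115.97 107.68] j6 -0.75
```

```bash
python3 -m inch '0 0 0 -0.1; 0 0 0 -0.2;0 0 0 -0.2' |head -1; python3 m.py; python3 -m inch '0 0 0 -0.1; 0 0 0 -0.2;0 0 0 -0.2' >/dev/null; python3 m.py; python3 -m inch '0 0 0 0; 0 0 0 0' >/dev/null; python3 m.py
```

```text
time: 37.15
yaw -48.38 Mz [ 0.734 -0.264  0.106] F [1.3 4.2 5.3] p [540.93 115.99 107.66] j6 -0.73
yaw -49.38 Mz [ 0.816 -0.312  0.139] F [1.7 3.6 4.9] p [540.98 116.06 107.69] j6 -0.71
yaw -49.36 Mz [ 0.797 -0.294  0.127] F [2.  4.  5.9] p [540.99 116.04 107.7 ] j6 -0.71
```

Torque is well short of a clear hard stop, so I'll check the bolt by eye. I'll turn back toward entry, where the wrist camera can see the bolt gap.

```bash
python3 -m inch '0.003 0.005 0.005 1.3; 0.006 0.01 0.005 2.7; 0.01 0.015 0.005 4; 0.013 0.02 0.005 5.3; 0.013 0.02 0.005 6.6; 0.013 0.02 0.005 8; 0.013 0.02 0.005 9.3; 0.013 0.02 0.005 10.6' |head -1; python3 m.py; python3 -m inch '0 0 0 1.3; 0 0 0 2.6; 0 0 0 3.9; 0 0 0 4.9; 0 0 0 4.9;0 0 0 4.9' |head -1; python3 m.py
python3 -c "
from h import *
im=eyes.read_camera('wrist');cv2.imwrite('pics/w13.png',im[:,:,::-1]);crop('pics/w13.png','pics/w13c.png',140,140,140,110,5)
"
```

```text
time: 38.45
yaw 3.89 Mz [-0.262  0.036  0.042] F [-1.6 -1.2  6. ] p [540.95 115.61 107.62] j6 -1.64
time: 39.05
yaw 28.14 Mz [-0.278 -0.027 -0.056] F [ 0.3 -3.3  4.8] p [541.04 115.57 107.64] j6 -2.06
```

View pics/w13c.png

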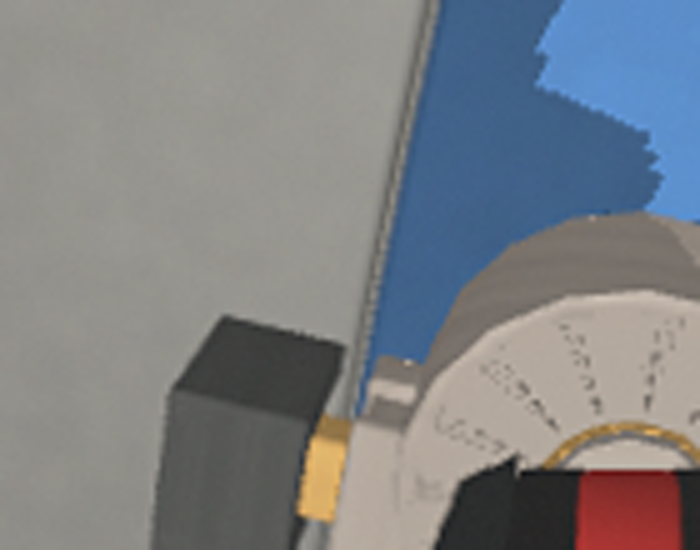

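The picture shows the bolt bridging the gap right into the keeper's face at crop (300–318, 420–515). It was about 2.7 mm short before. One more pass will test whether the resistance comes back at the same angle, which would mean a stop and not a bolt still moving.

```bash
python3 -m inch '0 0 0 -1.6; 0 0 0 -3.2; 0 0 0 -4.8; 0 0 0 -6.4; 0 0 0 -8; 0 0 0 -9.6; 0.005 0 0 -11.2; 0.01 0 0 -12.8' |head -1; python3 m.py; python3 -m inch '0 0 0 -0.6; 0 0 0 -1.2; 0 0 0 -1.2; 0 0 0 -1.2' |head -1; python3 m.py;python3 -m inch '0 0 0 -0.2; 0 0 0 -0.4; 0 0 0 -0.4'>/dev/null ; python3 m.py;python3 -m inch '0 0 0 -0.2; 0 0 0 -0.4; 0 0 0 -0.4' >/dev/null; python3 m.py
```

```text
time: 39.9
yaw -36.21 Mz [ 0.231  0.109 -0.003] F [-0.6  1.3  6.7] p [541.2  116.09 107.61] j6 -0.94
time: 40.3
yaw -41.88 Mz [0.224 0.    0.025] F [-0.9  2.2  6.3] p [541.21 116.16 107.62] j6 -0.84
yaw -43.90 Mz [0.291 0.009 0.075] F [-0.6  1.7  4.5] p [541.29 116.2  107.64] j6 -0.81
yaw -45.90 Mz [ 0.466 -0.099  0.115] F [0.9 3.2 5.3] p [541.36 116.33 107.64] j6 -0.77
```

```bash
python3 -m inch '0 -0.008 0 -0.2; 0 -0.015 0 -0.4; 0 -0.015 0 -0.4'>/dev/null ; python3 m.py;python3 -m inch '0 -0.01 0 -0.2; 0 -0.01 0 -0.3; 0 -0.01 0 -0.3' >/dev/null; python3 m.py; python3 -m inch '0 0 0 0; 0 0 0 0' >/dev/null; python3 m.py
```

```text
yaw -47.90 Mz [ 0.818 -0.177  0.126] F [1.3 4.6 5.3] p [541.44 116.24 107.68] j6 -0.74
yaw -49.38 Mz [ 1.082 -0.272  0.046] F [1.6 6.1 5. ] p [541.5  116.19 107.72] j6 -0.71
yaw -49.37 Mz [ 1.133 -0.243  0.071] F [2.  5.3 4.8] p [541.5  116.19 107.7 ] j6 -0.71
```

```bash
python3 -m inch '0 0 0 -0.2; 0 0 0 -0.4; 0 0 0 -0.4'|head -1 ; python3 m.py;python3 -m inch '0 -0.005 0 -0.2; 0 -0.005 0 -0.4; 0 -0.005 0 -0.4' >/dev/null; python3 m.py; python3 -m inch '0 0 0 0' >/dev/null; python3 m.py
```

```text
time: 42.0
yaw -51.40 Mz [ 1.144 -0.267  0.121] F [1.4 6.8 4.6] p [541.55 116.23 107.76] j6 -0.68
yaw -53.40 Mz [ 1.361 -0.237  0.136] F [2.3 7.8 5.1] p [541.56 116.23 107.75] j6 -0.64
yaw -53.37 Mz [ 1.345 -0.352  0.163] F [2.5 7.1 5.1] p [541.56 116.24 107.75] j6 -0.64
```

```bash
python3 -m inch '0 0 0 -0.2; 0 0 0 -0.4; 0 0 0 -0.4'|head -1 ; python3 m.py;python3 -m inch '0 -0.005 0 -0.2; 0 -0.005 0 -0.3; 0 -0.005 0 -0.3' >/dev/null; python3 m.py; python3 -m inch '0 0 0 0' >/dev/null; python3 m.py
```

```text
time: 42.7
yaw -55.39 Mz [ 1.439 -0.295  0.185] F [1.7 8.3 4.2] p [541.56 116.29 107.75] j6 -0.61
yaw -56.88 Mz [ 1.562 -0.329  0.225] F [2.5 8.3 4.3] p [541.58 116.27 107.76] j6 -0.58
yaw -56.86 Mz [ 1.488 -0.39   0.168] F [1.6 7.8 5.4] p [541.56 116.3  107.78] j6 -0.58
```

The key has now been turned 88.5°, past the 85° maximum and held near centre. The torque is about 0.19 N m and the side load 8 N, twice the bolt's friction, so the bolt must be at its end. Now back to the entry angle and position.

```bash
python3 -m inch '-0.003 0.01 0 1.6; -0.006 0.02 0 3.2; -0.01 0.034 0 4.8; -0.017 0.034 0 6.4; -0.017 0.034 0 8; -0.017 0.034 0 9.6; -0.017 0.034 0 11.2; -0.017 0.034 0 12.8' |head -1; python3 m.py; python3 -m inch '0 0 0 1.6; 0 0 0 3.2; 0 0 0 4.4; 0 0 0 4.9; 0 0 0 4.9; 0 0 0 4.9' |head -1; python3 m.py; python3 -m inch '0 0 0 0; 0 0 0 0; 0 0 0 0' |head -1; python3 m.py
python3 -c "
from h import *
im=eyes.read_camera('wrist');cv2.imwrite('pics/w14.png',im[:,:,::-1]);crop('pics/w14.png','pics/w14c.png',140,190,130,100,6)
"
```

```text
time: 43.9
yaw 7.45 Mz [-0.176 -0.073  0.001] F [ 0.2 -0.8  5.1] p [540.9  115.62 107.62] j6 -1.70
time: 44.5
yaw 31.55 Mz [-0.217  0.002  0.102] F [ 0.4 -1.7  5.5] p [540.99 115.62 107.63] j6 -2.12
time: 44.8
yaw 31.55 Mz [-0.213 -0.017 -0.034] F [ 1.  -1.9  5.8] p [540.97 115.66 107.63] j6 -2.12
```

View pics/w14c.png

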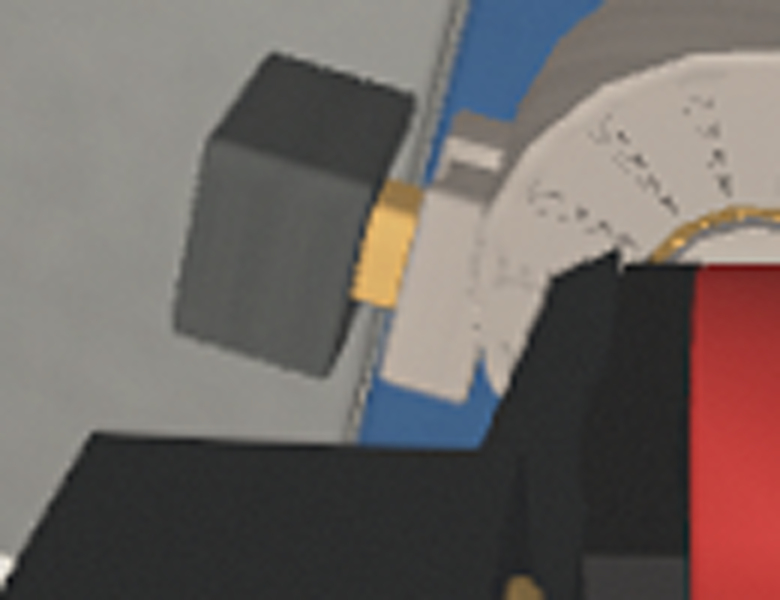

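The bolt is clearly inside the keeper now. Next I'll nudge back to the entry xy and lift gently.

```bash
python3 -m inch '0.01 0.007 0 0.02; 0.01 0.007 0 0.02; 0.01 0.007 0.03 0.02; 0.01 0.007 0.06 0.02; 0.01 0.007 0.06 0.02' ; python3 m.py; python3 -m inch '0 0 0.05 0; 0 0 0.1 0; 0 0 0.1 0' |head -1; python3 m.py
```

```text
time: 45.35
ee_pos: [541.2, 116.0, 109.1]
eef_rot: [0.858, -3.021, -0.0]
contact_force: [-0.1, -1.5, -0.9]
width: 0.105
yaw 31.72 Mz [-0.14   0.07   0.001] F [-0.1 -1.5 -0.9] p [541.19 116.04 109.08] j6 -2.12
time: 45.65
yaw 31.75 Mz [-0.308  0.01  -0.032] F [ 0.2 -2.2 -0.5] p [541.78 116.06 112.81] j6 -2.13
```

```bash
python3 -m inch '0 0 0.05 0; 0 0 0.1 0; 0 0 0.15 0;0 0 0.15 0' |head -1; python3 m.py;  python3 -m inch '0 0 0.1 0; 0 0 0.2 0; 0 0 0.3 0; 0 0 0.3 0' |head -1; python3 m.py
```

```text
time: 46.05
yaw 31.75 Mz [-0.212 -0.114 -0.032] F [ 1.4 -1.3 -0.4] p [541.78 116.13 117.38] j6 -2.13
time: 46.45
yaw 31.75 Mz [-0.051 -0.06  -0.027] F [ 0.2 -1.  -0.9] p [541.83 116.23 126.63] j6 -2.13
```

```bash
python3 -m inch '0 0 0.3 0; 0 0 0.6 0; 0 0 1 0; 0 0 1.3 0; 0 0 1.3 0;0 0 1.3 0' |head -1; python3 m.py; python3 -c "
from h import *
im=eyes.read_camera('wrist');cv2.imwrite('pics/w15.png',im[:,:,::-1]);crop('pics/w15.png','pics/w15c.png',195,150,130,110,6)
"
```

```text
time: 47.05
yaw 31.75 Mz [ 0.037  0.036 -0.001] F [ 0.4  0.9 -0.5] p [541.62 116.15 165.16] j6 -2.13
```

View pics/w15c.png

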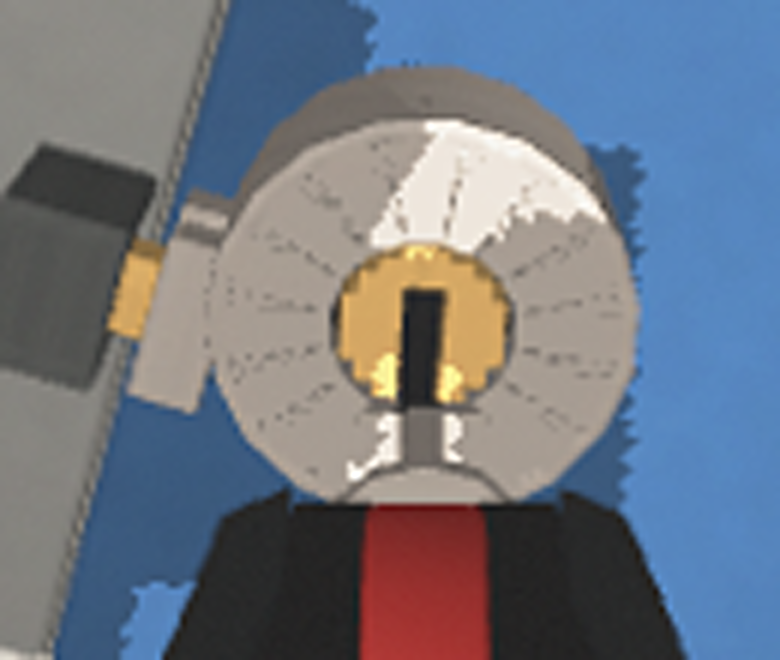

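The key is out and upright in the grip, and the brass bolt reaches into the keeper at crop (115–160, 240–335). Back to the stand.

```bash
python3 -m inch '-3.325 7.82 0 -2.82; -3.325 7.82 0 -2.82; -3.325 7.82 0 -2.82; -3.325 7.82 0 -2.82; -3.325 7.82 0 -2.82; -3.325 7.82 0 -2.82; -3.325 7.82 0 -2.82; -3.325 7.82 0 -2.82' |head -1; python3 -m inch '0 0 0 0; 0 0 0 0; 0 0 0 0; 0 0 0 0' |head -1; python3 m.py
```

```text
time: 47.9
time: 48.3
yaw 17.61 Mz [ 0.006 -0.014  0.002] F [ 1.6  0.  -0.5] p [442.18 350.34 165.1 ] j6 -1.42
```

```bash
python3 -m inch '-0.01 0.015 -1 0; -0.01 0.015 -2 0; -0.01 0.015 -2.8 0; -0.01 0.015 -3.1 0; -0.01 0.015 -3.1 0; -0.01 0.015 -3.1 0' |head -1; python3 m.py; python3 -c "
from h import *
im=eyes.read_camera('scene');cv2.imwrite('pics/s16.png',im[:,:,::-1]);crop('pics/s16.png','pics/s16c.png',170,150,80,80,7)
"; python3 -m inch '0 0 -0.07 0; 0 0 -0.14 0; 0 0 -0.2 0; 0 0 -0.2 0' |head -1; python3 m.py
```

```text
time: 48.9
yaw 17.65 Mz [ 0.066  0.022 -0.008] F [-0.4  0.6 -0.5] p [442.21 351.45  73.21] j6 -1.41
time: 49.35
yaw 17.65 Mz [ 0.064  0.065 -0.039] F [ 0.4 -0.1 -0.8] p [441.52 351.14  65.89] j6 -1.41
```

View pics/s16c.png

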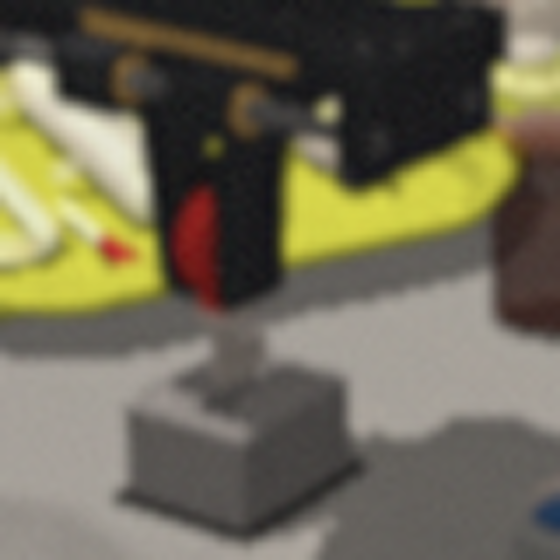

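It's in the pocket. Lowering until the collar seats.

```bash
python3 -m inch '0 0 -0.15 0; 0 0 -0.3 0; 0 0 -0.45 0; 0 0 -0.6 0; 0 0 -0.66 0; 0 0 -0.66 0; 0 0 -0.66 0' |head -1; python3 m.py;  python3 -m inch '0 0 -0.03 0; 0 0 -0.05 0; 0 0 -0.05 0' |head -1; python3 m.py
```

```text
time: 50.05
yaw 17.65 Mz [ 0.015 -0.019 -0.008] F [-0.5 -0.7 -0.6] p [441.7  351.23  46.37] j6 -1.41
time: 50.35
yaw 17.65 Mz [ 0.042 -0.005  0.017] F [ 1.1 -0.1  0.1] p [441.61 351.17  44.76] j6 -1.41
```

```bash
python3 -m inch '0 0 -0.02 0; 0 0 -0.03 0; 0 0 -0.03 0' |head -1; python3 m.py;python3 -m inch '0 0 -0.01 0; 0 0 -0.01 0; 0 0 -0.01 0' |head -1; python3 m.py
```

```text
time: 50.65
yaw 17.65 Mz [ 0.038  0.007 -0.039] F [0.6 0.6 0. ] p [441.62 351.18  43.84] j6 -1.41
time: 50.95
yaw 17.65 Mz [-0.027  0.09   0.025] F [-0.4  0.   2. ] p [441.65 351.21  43.69] j6 -1.41
```

Seated: 2 N at z 43.7, the same height as at pick-up. I'll release gently and lift straight up.

```bash
python3 -m inch '0 0 0 0; 0 0 0 0; 0 0 0 0; 0 0 0 0; 0 0 0 0; 0 0 0 0; 0 0 0 0' 0.5 20; python3 -m inch '0 0 0.5 0; 0 0 1.5 0; 0 0 2.5 0; 0 0 3.5 0; 0 0 4.9 0; 0 0 4.9 0; 0 0 4.9 0; 0 0 4.9 0'; python3 -c "
from h import *
s=get_state();im=eyes.read_camera('wrist');cv2.imwrite('pics/w17.png',im[:,:,::-1]);crop('pics/w17.png','pics/w17c.png',195,150,140,110,5)
im=eyes.read_camera('scene');cv2.imwrite('pics/s17.png',im[:,:,::-1])
"
```

```text
time: 51.65
ee_pos: [441.6, 351.2, 43.6]
eef_rot: [0.482, -3.104, 0.0]
contact_force: [0.3, -0.2, -0.1]
width: 0.496
time: 52.45
ee_pos: [441.1, 350.9, 189.2]
eef_rot: [0.482, -3.102, 0.001]
contact_force: [0.4, -0.1, -0.7]
width: 0.5
```

View pics/w17c.png

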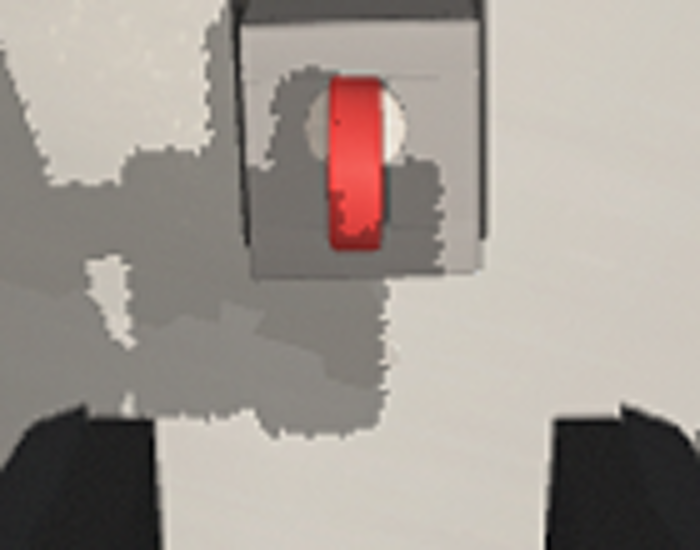

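View pics/s17.png

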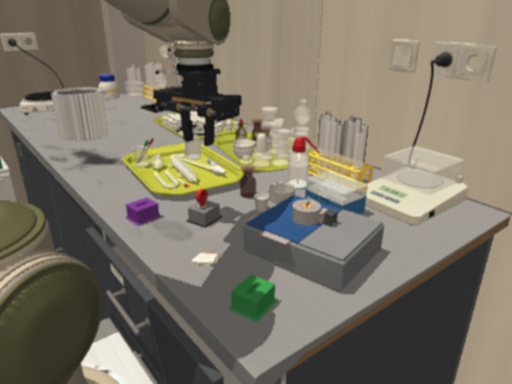

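The wrist view shows the key standing upright in the stand just as at the start, with the collar on the block. In the scene view nothing else looks moved. Handing in.

```bash
python3 -c "
from h import *
print(get_state()['time'],get_state()['contact_force']); print(env.sign_off())"
```

```text
52.55 [-0.1096017   0.77080167 -0.35870754]
the job is handed in; nothing more can be done
None
```

I locked the safe and put the key back in its stand. The one thing I could not confirm is whether the bolt travelled the full 6 mm. The job was handed in at 52.6 s.

**What I did**
- **Key in:** I took the red key from the grey stand and lined it up with the keyway using the wrist camera. It slid home with a 4.7 N touch on the lock face.
- **Turn:** I turned it clockwise until the tool was 88.5° from entry, past the stated 85° maximum. It took three passes, because my sideways corrections let the key shift about 1 mm inside its clearance partway through.
- **Key out:** I turned it back to the entry angle, and it came out with no more than about 2 N. It was seated in the stand at its pick-up height with a 2 N touch and released.

**Last checks**
- **Key:** it stands upright in its stand, with the collar on the block.
- **Bystanders:** the last scene picture shows nothing else moved.
- **Robot:** it was touching nothing when I handed in.
- **Bolt:** it was about 2.7 mm short of the keeper before and now reaches into it.

**What stayed uncertain**
- **Stop:** I never felt one sharp stop. Resistance began again at about the same angle on the later passes (around 75° from entry) and rose slowly. It held near 0.2 N m, with one noisy reading of 0.27 against the 0.25 N m limit. The side load was about 8 N, twice the bolt's friction.
- **Bolt travel:** the last few millimetres are hidden inside the keeper, so "fully home" rests on the turn angle and the feel, not on seeing it.

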